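Load the sample changer tray in sequence

TASK

Move the four sample vessels from the black bench rack into the dark metal sample changer tray, one in each nest, keeping the measuring sequence: counted from the end with the brass pin, each vessel must come to the same place in the tray as it had in the rack. Keep the vessels upright all the way and leave each standing centred in its nest.

Things in the scene. Friction and masses are not known exactly. Their poses are not given: they have to be found in the camera images.
- large_jar: White screw-lid jar, the largest of the four, diameter 60 mm over the body up to 65 mm, lid diameter 55 mm, 82 mm tall, about 0.16 kg. Origin: centre of the underside, z up along its axis. It starts upright in its own insert in the bench rack, its underside 14 mm above the table; in a tray nest it rests on a step with its underside 18 mm above the table.
- amber_jar: Brown glass jar with a dark screw lid, the second largest, diameter 48 mm over the body up to 60 mm, lid diameter 45 mm, 74 mm tall, about 0.07 kg. Origin: centre of the underside, z up along its axis. It starts upright in its own insert in the bench rack, its underside 14 mm above the table; in a tray nest it rests on a step with its underside 14 mm above the table.
- small_jar: Low squat screw-lid jar, diameter 38 mm over the body up to 29 mm, lid diameter 36 mm, 36 mm tall, about 0.03 kg. Origin: centre of the underside, z up along its axis. It starts upright in its own insert in the bench rack, its underside 14 mm above the table; in a tray nest it rests on a step with its underside 10 mm above the table.
- vial: Slim clear glass vial with a cap, the thinnest of the four, diameter 23 mm over the body up to 36 mm, lid diameter 21 mm, 45 mm tall, about 0.012 kg. Origin: centre of the underside, z up along its axis. It starts upright in its own insert in the bench rack, its underside 14 mm above the table; in a tray nest it rests on a step with its underside 6 mm above the table.
- insert_large_jar: Grey plastic block 73 x 73 x 20 mm with a round pocket of diameter 66 mm, 12 mm deep, that fits the large jar; the large jar starts in it. Fixed; sits in one of the four places of the bench rack, so its top is 26 mm above the table. Origin: centre of its underside, x and y along its edges, z up. It stays behind and shows which place the large jar came from.
- insert_amber_jar: Grey plastic block 73 x 73 x 20 mm with a round pocket of diameter 54 mm, 12 mm deep, that fits the amber jar; the amber jar starts in it. Fixed; sits in one of the four places of the bench rack, so its top is 26 mm above the table. Origin: centre of its underside, x and y along its edges, z up. It stays behind and shows which place the amber jar came from.
- insert_small_jar: Grey plastic block 73 x 73 x 20 mm with a round pocket of diameter 44 mm, 12 mm deep, that fits the small jar; the small jar starts in it. Fixed; sits in one of the four places of the bench rack, so its top is 26 mm above the table. Origin: centre of its underside, x and y along its edges, z up. It stays behind and shows which place the small jar came from.
- insert_vial: Grey plastic block 73 x 73 x 20 mm with a round pocket of diameter 30 mm, 12 mm deep, that fits the vial; the vial starts in it. Fixed; sits in one of the four places of the bench rack, so its top is 26 mm above the table. Origin: centre of its underside, x and y along its edges, z up. It stays behind and shows which place the vial came from.
- bench_rack: Black plastic rack, 88 mm wide, 16 mm high, fixed, holding the four inserts in a row. Origin: on the table under the row's middle; z up, y along the row towards the end with rounded corners and an upright brass pin (12 mm thick, top at 28 mm, y +159). Places at x 0, y +114 (place 1), +38, -38, -114 mm (place 4). A monitor stands behind: screen front at world x 605, y -400 to 12, z from 148 mm.
- tray: Dark metal tray, 84 mm wide, 22 mm high, fixed, turned any way. Origin: on the table under the row's middle; z up, y along the row towards the end with rounded corners and an upright brass pin (top at 34 mm, y +159). Four equal nests at x 0, y +114 (place 1), +38, -38, -114 mm (place 4), each stepped: diameter 66, 54, 44, 30 mm from the top down, 4 mm a step; each size sits in its own.
There are look-alikes about, which are no part of the job. Leave any turquoise look-alike of the large_jar alone.

How it is judged:
By the outcome, as a careful person would: the job done as asked, in the order asked, and still so for the second after the job is handed in, with the robot touching nothing.
It also fails if it takes over 131 s, if anything falls off the work surface, if the arm or the gripper's body presses on something with over 40 N, if the wrist force passes 120 N, or if a joint passes its speed limit or range.

ROBOT

A 6-joint arm with a two-finger parallel gripper is mounted at the origin on a cart in front of the work surface, level with it; the furniture and walls round the work are solid. World frame = base frame: x ahead of the robot, y to its left, z up, the work surface at z = 0. Lengths are in m, angles in degrees, forces in N, time in s.
With the tool pointing down it reaches from about 0.35 to 0.875 m from the base axis. Payload 4.2 kg.
Tool frame: the origin (TCP) lies between the finger pads; the fingertips stand 14 mm ahead of it and the grasp point (between the pads) lies 5 mm behind it; z points along the fingers, y is the line along which they close (so a half turn about z gives the same grasp; the last joint's range is limited). The gripper opens to 87 mm and grips with 3 to 60 N. Pads are 19 mm wide; open, the fingers measure 117 mm over their backs; the gripper's body (75 mm by 190 mm) begins 51 mm behind the grasp point.
Start: joints at [83.4, 22.042, 0.453, 0, -68.411, -14.817], TCP at [0.228, 0.582, 0.237] pointing down, gripper open.
Joint ranges: [-179.83, 179.83], [-69.29, 118.12], [-61.27, 80.66], [-181.25, 117.63], [-171.15, -9.14], [-177.46, 177.46]. Speed limits (degrees/s): [159.86, 159.86, 180, 180, 180, 180].

INTERFACE

Orientations are given as a 3x3 rotation matrix whose columns are the frame's x, y, z axes.
In Python, from station import * gives the robot as it stands. The module is installed in compiled form; this text tells all that it offers.
- The arm moves only by the tool play_rows, never from a script. Its argument "steps" is a list of rows, each an object of numbers: "ax", "ay", "az": the turn, a rotation vector about the tool's x, y, z in degrees; "dx", "dy", "dz": the shift along the tool's x, y, z in mm; "claw": the finger opening in mm, from 0 to 87. A call has 1 to 20 rows; each row shifts and turns the commanded pose from where the row before left it, along the tool's axes as they then stand; what a row does not reach is not made up. A row lasts 1/10 s, in which the tool goes at most 50 mm and 8.59 degrees, less where a joint would pass 70% of its speed; a pose out of reach is approached as far as the arm can. A call with a gripper value outside its range is refused whole. The fingers move at their own pace and stop on an object; the grip force is fixed at half the most. Time passes only in rows, so rows that do not move let the fingers close. It gives the time, the measured TCP pose, the force, the opening and the grip force at its end, in the units of the state.
- sense(): the state, without advancing time (a new reading comes with each control period).
- capture(name): name is "side" or "top"; returns a dict with "frame" (384x512x3 uint8, blue, green, red), "range_z" (384x512 float32, m along the optical axis (not along the pixel's ray), 0 where there is no reading), "fx", "fy", "cx", "cy" (pixels), "xyz" and "rotation" of the camera in the world. Camera axes: x right, y down, z forward; pixel columns grow to the right and rows downward; lengths in m; the calibration is good to about 2 mm. A picture is of the moment at which its call begins.
- finish_job(): hands the job in; it is judged then, once.
The state is a dict: "time_s": time; "joints": joint angles; "joint_velocities": joint speeds; "effort": joint torques, N m; "tcp_pos": TCP position; "ee_rot": TCP orientation; "wrist_force": force on the tool from outside, world axes, zero at the start; "moment": the same for the moment, N m; "gripper_width": opening from 0.0 (shut) to 1.0 (fully open); "gripper_force": force on a finger pad.
Only numpy, scipy, OpenCV 4.12 (cv2) and the standard library are available. Lean on these libraries where they do the work, as an engineer would, in place of code of your own. Each camera call takes 0.05 s, during which the arm holds its last target. There are 200 camera calls.

## Working session

There is one attempt and no reset: what is moved stays moved. The work goes in short steps, Python scripts to look and compute and a tool call to move; the robot and the scene stay as the last step left them, time stands still between calls to the robot, and variables do not carry over. Pictures are saved under pics/ and viewed, at most 14 in all, crops included, and the job is handed in when it is done.

Besides the shell and the picture viewer there is one more tool, called after "Emit:" as name(argument=value, ...), one argument or row to a line, values as JSON. play_rows: Moves the arm, as the interface text tells. Its arguments: {"type":"object","properties":{"steps":{"type":"array"}},"required":["steps"]}

```bash
mkdir -p pics
python3 - <<'E'
from station import *
import cv2,numpy as np,pickle
d={n:capture(n) for n in("side","top")}
pickle.dump(d,open("c0.pkl","wb"))
for n in d:
    cv2.imwrite(f"pics/{n}0.png",cv2.resize(d[n]["frame"],(768,576)))
    print(n,d[n]["xyz"],d[n]["rotation"],d[n]["fx"],d[n]["cx"],d[n]["cy"])
print(sense())
E
```

```text
side [ 0.32676528 -0.7889724   0.53179084] [[ 0.96364678 -0.12354913  0.23689767]
 [-0.26649005 -0.50811641  0.81902428]
 [ 0.01918186 -0.85238098 -0.52256935]] 384.57288980834494 256.42321997456736 194.808851467717
top [ 0.3783367  -0.01654944  1.26637866] [[-0.0228801  -0.98954171  0.14242086]
 [-0.99943485  0.02614912  0.02112378]
 [-0.02462704 -0.14185706 -0.98958076]] 445.1627748494195 257.7601177958172 196.4181771899623
{'time_s': 0.1, 'joints': array([ 8.33998238e+01,  2.20860363e+01,  3.87176429e-01, -2.36328961e-02,
       -6.84117756e+01, -1.48166928e+01]), 'joint_velocities': array([ 0.0127872 , -0.08832973,  0.20294103,  0.14448454,  0.06290902,
       -0.00327097]), 'effort': array([-2.51555812e-04, -3.91691852e+01,  1.87933838e+01,  4.23181146e+00,
        1.33951317e-02, -7.76483193e-05]), 'tcp_pos': array([0.22802159, 0.58136787, 0.23557374]), 'ee_rot': array([[ 9.30892824e-01, -3.65291921e-01, -6.02936553e-04],
       [-3.65292397e-01, -9.30890945e-01, -1.87404159e-03],
       [ 1.23304073e-04,  1.96478000e-03, -9.99998062e-01]]), 'wrist_force': array([-0.17703844, -0.23627188, -0.14548156]), 'moment': array([ 0.01623838,  0.00160689, -0.01722801]), 'gripper_force': 0.0, 'gripper_width': 1.00070533791764}
```

View pics/top0.png

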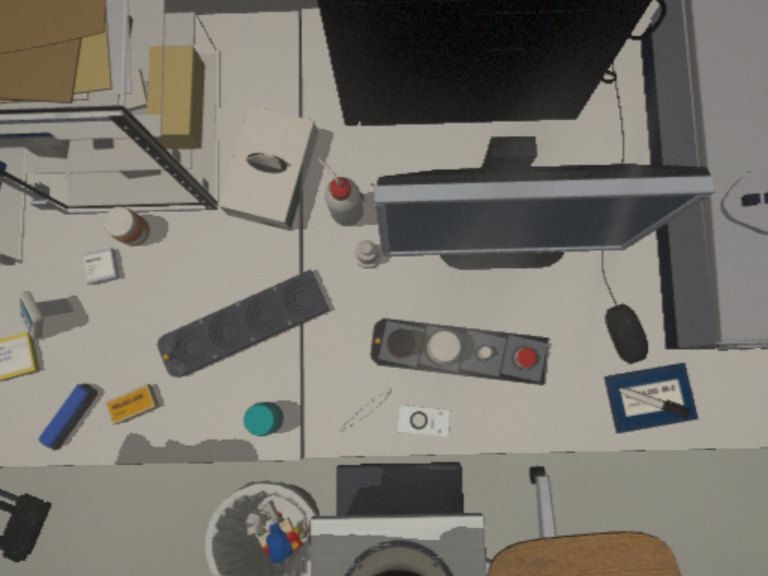

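View pics/side0.png

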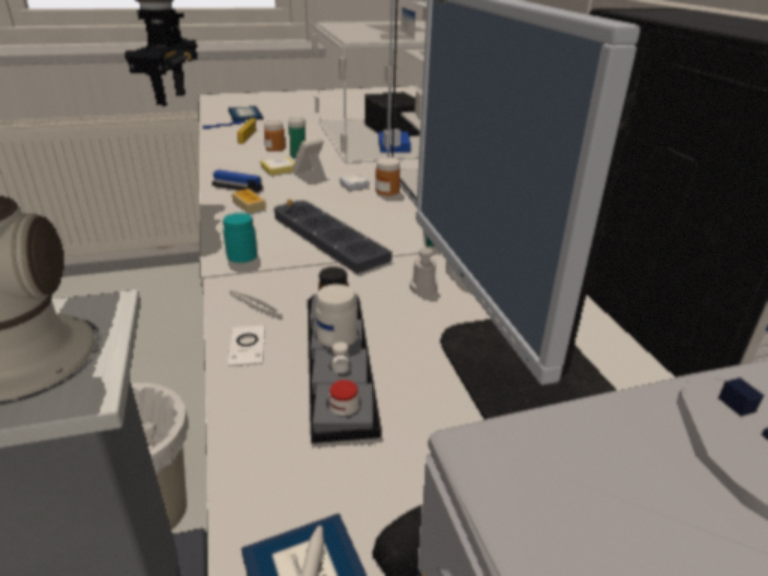

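The top view shows the rack, with the brass pin at (377,341). From the pin the order is amber, large, vial, small. The tray's pin is at (166,357), and the turquoise decoy is at (263,418).

```bash
cat > h.py <<'E'
import numpy as np,cv2
def world(c):
    z=c["range_z"];v,u=np.mgrid[:384,:512]
    p=np.stack([(u-c["cx"])/c["fx"]*z,(v-c["cy"])/c["fy"]*z,z],-1)
    P=p@np.array(c["rotation"]).T+c["xyz"]; P[z==0]=np.nan
    return P
def cast(c,uv,h):
    uv=np.atleast_2d(uv).astype(float)
    r=np.c_[(uv[:,0]-c["cx"])/c["fx"],(uv[:,1]-c["cy"])/c["fy"],np.ones(len(uv))]@np.array(c["rotation"]).T
    o=np.array(c["xyz"]); return o+r*((h-o[2])/r[:,2])[:,None]
def proj(c,X):
    p=(np.atleast_2d(X)-c["xyz"])@np.array(c["rotation"])
    return np.c_[p[:,0]/p[:,2]*c["fx"]+c["cx"],p[:,1]/p[:,2]*c["fy"]+c["cy"]]
E
python3 - <<'E'
import pickle
from h import *
d=pickle.load(open("c0.pkl","rb"));c=d["top"];f=c["frame"];P=world(c)
def box(name,u0,v0,u1,v1,thr,h):
    m=np.zeros((384,512),np.uint8);m[v0:v1,u0:u1]=(f[v0:v1,u0:u1].max(-1)<thr)
    m=cv2.morphologyEx(m,cv2.MORPH_CLOSE,np.ones((5,5)))
    k=max(cv2.findContours(m,0,cv2.CHAIN_APPROX_NONE)[0],key=cv2.contourArea)
    w=cast(c,k[:,0],h)[:,:2]*1000
    print(name,cv2.minAreaRect(w.astype(np.float32)))
    mm=np.zeros_like(m);cv2.drawContours(mm,[k],-1,1,-1)
    z=P[...,2][mm>0]; print(' z pct',np.nanpercentile(z,[5,25,50,75,95]).round(4))
box("tray",100,175,222,255,110,.022); box("rack",244,208,370,260,110,.016)
hsv=cv2.cvtColor(f,cv2.COLOR_BGR2HSV)
for n,(u0,v0,u1,v1),h in(("tp",(100,225,122,250),.034),("rp",(244,218,260,236),.028)):
    m=((hsv[...,1]>120)&(hsv[...,2]>90)&(hsv[...,0]>5)&(hsv[...,0]<30))
    q=np.argwhere(m[v0:v1,u0:u1])[:,::-1]+[u0,v0]; print(n,len(q),q.mean(0),cast(c,q.mean(0),h))
print("table z",np.nanmedian(P[270:290,190:240,2]))
cv2.imwrite("pics/ct.png",cv2.resize(np.hstack([f[172:262,100:232]]),None,fx=6,fy=6,interpolation=cv2.INTER_CUBIC))
cv2.imwrite("pics/cr.png",cv2.resize(f[205:265,240:372],None,fx=6,fy=6,interpolation=cv2.INTER_CUBIC))
E
```

```text
tray ((468.0198059082031, 258.74462890625), (200.4044189453125, 332.12786865234375), 26.84625244140625)
 z pct [0.0008 0.0105 0.0179 0.0215 0.0249]
rack ((450.00537109375, -122.04011535644531), (328.3363037109375, 89.01005554199219), 81.7596664428711)
 z pct [0.0054 0.0177 0.0248 0.0299 0.0949]
tp 13 [110.38461538 237.38461538] [[0.45136648 0.42263241 0.034     ]]
rp 13 [251.38461538 226.61538462] [[0.47209546 0.02958516 0.028     ]]
table z -0.0004222120999881618
```

View pics/ct.png

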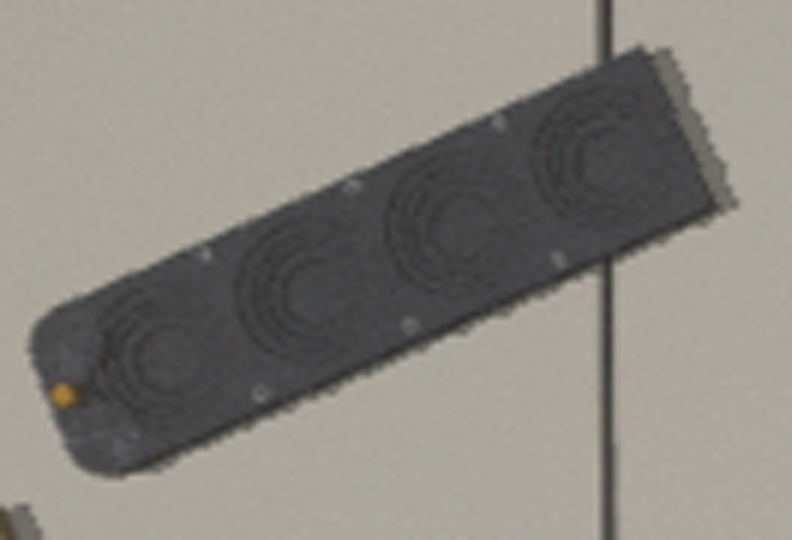

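View pics/cr.png

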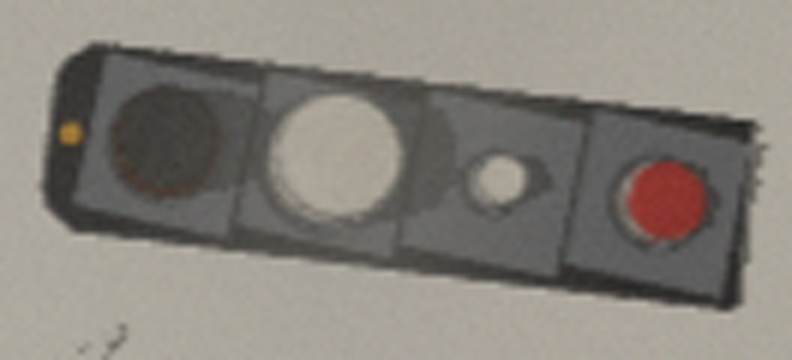

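Run:
```python
import pickle
from h import *
d=pickle.load(open("c0.pkl","rb"));c=d["top"];s=d["side"];f=c["frame"];P=world(c)
up=lambda a,o:(np.array(a,float)+.5)/6-.5+o
S=up([(205,254),(352,186),(500,122),(260,393),(409,325),(558,259)],(100,172))
W=cast(c,S,.022)*1e3; print(W.round(1))
ax=(W[0]-W[2]+W[3]-W[5])[:2];ax/=np.linalg.norm(ax);C=W.mean(0)[:2]
pin=np.array([451.4,422.6]); print("tray C",C,"axis",ax,np.degrees(np.arctan2(ax[1],ax[0])),"pin-C",(pin-C)@ax,(pin-C)@[-ax[1],ax[0]],"W spacing",np.linalg.norm(W[0]-W[2]))
# tray mask without seam
m=np.zeros((384,512),np.uint8);m[175:255,100:222]=(f[175:255,100:222].max(-1)<95)
m=cv2.morphologyEx(m,cv2.MORPH_OPEN,np.ones((5,5)))
k=max(cv2.findContours(m,0,cv2.CHAIN_APPROX_NONE)[0],key=cv2.contourArea)
print(cv2.minAreaRect((cast(c,k[:,0],.022)[:,:2]*1e3).astype(np.float32)))
hsv=cv2.cvtColor(f,cv2.COLOR_BGR2HSV)
# lids
for n,(uu,vv),h in(("amber",(165,138),.088),("large",(337,155),.096),("vial",(503,180),.059),("small",(668,200),.050)):
    o=up((uu,vv),(240,205)).round().astype(int)
    lab=P[...,2]; 
    y0,x0=o[1]-17,o[0]-17
    mm=(np.abs(lab[y0:y0+35,x0:x0+35]-h)<.006).astype(np.uint8)
    n_,L,st,ce=cv2.connectedComponentsWithStats(mm)
    i=1+st[1:,4].argmax(); uv=ce[i]+[x0,y0]
    q=P[y0:y0+35,x0:x0+35][L==i]
    print(n,"cast",(cast(c,uv,h)[0]*1e3).round(1),"depth",(np.nanmedian(q,0)*1e3).round(1),"diam",2*np.sqrt(st[i,4]/np.pi)*(1.27-h)/445*1e3)
Z=world(s)
hs=cv2.cvtColor(s["frame"],cv2.COLOR_BGR2HSV)
r=(hs[...,1]>150)&((hs[...,0]<8)|(hs[...,0]>172));r[:240]=0;r[:,:200]=0;r[:,260:]=0
q=np.argwhere(r);top=Z[r];print("side red",len(q),q.mean(0)[::-1],np.nanmedian(top,0),np.nanmax(top,0),np.nanmin(top,0))
```

```text
[[516.7 361.9  22. ]
 [547.2 292.5  22. ]
 [576.  222.3  22. ]
 [450.7 334.9  22. ]
 [480.8 265.1  22. ]
 [510.1 194.9  22. ]]
tray C [513.58465088 278.59476566] axis [-0.39067595  0.92052827] 112.99656579399655 pin-C 156.85493729023088 0.983346831148566 W spacing 151.631879415244
((508.3612976074219, 283.5739440917969), (87.99530792236328, 321.371337890625), 23.135683059692383)
amber cast [464.3 -14.4  88. ] depth [464.9 -14.2  87. ] diam 43.329698583080386
large cast [454.  -89.7  96. ] depth [454.6 -89.8  95.1] diam 54.64848110145158
vial cast [ 443.7 -165.4   59. ] depth [ 443.7 -164.8   57.9] diam 21.274521956474107
small cast [ 433.  -239.3   50. ] depth [ 433.  -239.5   49. ] diam 35.271713252801966
side red 186 [228.6827957  259.85483871] [ 0.43220624 -0.24826439  0.05077412] [ 0.4483688  -0.2276146   0.05337345] [ 0.41632894 -0.26240043  0.04606799]
```

```bash
cat > go.py <<'E'
import sys
from h import *
from station import sense
# usage: go.py x y z(mm) yaw(deg of tool y): deltas in the tool frame, after the turn
x,y,z,w=map(float,sys.argv[1:5]); s=sense()
R=s["ee_rot"];p=s["tcp_pos"]*1e3
cur=np.degrees(np.arctan2(R[1,1],R[0,1])); a=np.radians(w)
T=np.array([[np.sin(a)*-1,np.cos(a),0],[np.cos(a),np.sin(a),0],[0,0,-1.]]).T
Y=np.array([np.cos(a),np.sin(a),0]);Zt=np.array([0,0,-1.]);X=np.cross(Y,Zt)
d=np.array([x,y,z])-p
print("az",round(-((w-cur+180)%360-180),2),"dxyz",[round(float(d@k),1) for k in(X,Y,Zt)],"pos",p.round(1),"tilt",(R[:,2]*1e3).round(1),"t",round(s["time_s"],1),"F",s["wrist_force"].round(1))
E
python3 go.py 454 -89.7 180 172.1
python3 - <<'E'
import pickle
from h import *
d=pickle.load(open("c0.pkl","rb"));c=d["top"]
C=np.array([513.4,279.]);ax=np.array([-.3907,.9205]);tx=np.array([.9205,.3907])
P=world(c)*1e3; Q=(P[...,:2]-C)
for i,yy in enumerate((114,38,-38,-114),1):
    n=C+yy*ax; print(i,n.round(1))
    for nm,k in(("perp",(105,45)),("along",(45,105))):
        m=(np.abs(Q@tx)<k[0])&(np.abs(Q@ax-yy)<k[1])&(P[...,2]>60)
        if m.any(): print(nm,m.sum(),P[m].max(0).round(0),P[m].min(0).round(0))
# inner circle check (bottom z 6 / steps)
up=lambda a,o:(np.array(a,float)+.5)/6-.5+o
w=cast(c,up([(172,362),(318,293),(466,228),(612,163)],(100,172)),.012)*1e3
print(w.round(1), w.mean(0))
E
```

```text
az 76.47 dxyz [633.6, -316.1, 55.6] pos [228.  581.4 235.6] tilt [-6.0e-01 -1.9e+00 -1.0e+03] t 0.1 F [-0.2 -0.2 -0.1]
1 [468.9 383.9]
2 [498.6 314. ]
3 [528.2 244. ]
4 [557.9 174.1]
[[466.9 379.8  12. ]
 [497.9 310.7  12. ]
 [527.1 240.4  12. ]
 [556.4 170.7  12. ]] [512.05684404 275.40413013  12.        ]
```

Run:
```python
import pickle
from h import *
d=pickle.load(open("c0.pkl","rb"))
C=np.array([513.4,279.]);ax=np.array([-.3907,.9205]);tx=np.array([.9205,.3907])
for n in d:
    P=world(d[n])*1e3;Q=P[...,:2]-C;a=Q@tx;b=Q@ax;z=P[...,2]
    inn=(abs(a)<36)&(abs(b)<150)
    print(n,"top z",np.nanmedian(z[(abs(a)<39)&(abs(a)>35)&(abs(b)<140)]))
    for y in(114,38,-38,-114):
        r=np.hypot(a,b-y)
        o=[]
        for lim in(20,16,12):
            m=(r<37)&(z<lim)&(z>0)
            o.append((m.sum(),(a[m].mean().round(1),(b[m]-y).mean().round(1)),((a[m].max()+a[m].min())/2).round(1),((b[m].max()+b[m].min())/2-y).round(1)))
        print(y,o)
    # long edges & ends
    m=(z>18)&(z<26)&(abs(a)<60)&(abs(b)<185)
    print("extent a",np.percentile(a[m],[.5,99.5]).round(1),"b",np.percentile(b[m],[.2,99.8]).round(1))
```

```text
side top z 23.836872107339644
114 [(np.int64(100), (np.float64(5.7), np.float64(9.5)), np.float64(-0.5), np.float64(4.4)), (np.int64(68), (np.float64(4.4), np.float64(8.5)), np.float64(2.5), np.float64(5.1)), (np.int64(34), (np.float64(3.7), np.float64(7.1)), np.float64(2.4), np.float64(7.4))]
38 [(np.int64(116), (np.float64(5.6), np.float64(9.0)), np.float64(0.7), np.float64(2.7)), (np.int64(72), (np.float64(6.4), np.float64(7.0)), np.float64(4.1), np.float64(4.6)), (np.int64(40), (np.float64(4.9), np.float64(5.3)), np.float64(2.4), np.float64(7.0))]
-38 [(np.int64(140), (np.float64(6.2), np.float64(8.7)), np.float64(0.7), np.float64(3.3)), (np.int64(83), (np.float64(4.8), np.float64(6.3)), np.float64(-0.0), np.float64(1.8)), (np.int64(44), (np.float64(4.2), np.float64(5.0)), np.float64(3.5), np.float64(6.2))]
-114 [(np.int64(162), (np.float64(6.7), np.float64(7.3)), np.float64(1.7), np.float64(0.5)), (np.int64(105), (np.float64(5.7), np.float64(5.3)), np.float64(2.6), np.float64(-0.2)), (np.int64(57), (np.float64(4.3), np.float64(3.3)), np.float64(2.0), np.float64(-0.3))]
extent a 
[... 473 characters left out ...]
p.float64(0.7), np.float64(0.1)), (np.int64(197), (np.float64(0.7), np.float64(0.4)), np.float64(-2.5), np.float64(1.7))]
-38 [(np.int64(422), (np.float64(1.2), np.float64(0.2)), np.float64(1.7), np.float64(-1.5)), (np.int64(302), (np.float64(0.9), np.float64(0.6)), np.float64(-0.4), np.float64(1.2)), (np.int64(191), (np.float64(0.3), np.float64(0.8)), np.float64(-1.0), np.float64(1.6))]
-114 [(np.int64(428), (np.float64(1.5), np.float64(0.5)), np.float64(0.4), np.float64(-1.3)), (np.int64(300), (np.float64(1.5), np.float64(-0.1)), np.float64(1.2), np.float64(2.0)), (np.int64(192), (np.float64(0.2), np.float64(0.6)), np.float64(1.8), np.float64(1.3))]
extent a [-42.6  41.5] b [-152.5  168.8]
```

Emit:
play_rows(
  steps=[
    {"az": 8.5},
    {"az": 8.5},
    {"az": 8.5},
    {"az": 8.5},
    {"az": 8.5},
    {"az": 8.5},
    {"az": 8.5},
    {"az": 8.5},
    {"az": 8.5},
    {"dx": 45,"dy": -22.5},
    {"dx": 45,"dy": -22.5},
    {"dx": 45,"dy": -22.5},
    {"dx": 45,"dy": -22.5},
    {"dx": 45,"dy": -22.5},
    {"dx": 45,"dy": -22.5},
    {"dx": 45,"dy": -22.5},
    {"dx": 45,"dy": -22.5},
    {"dx": 45,"dy": -22.5},
    {"dx": 45,"dy": -22.5},
    {"dx": 45,"dy": -22.5},
  ],
)

```text
invalid input at $.steps[0]: expected keys ax, ay, az, dx, dy, dz, claw
```

```bash
python3 go.py 454 -89.7 180 172.1
```

```text
az 76.47 dxyz [633.6, -316.1, 55.6] pos [228.  581.4 235.6] tilt [-6.0e-01 -1.9e+00 -1.0e+03] t 0.1 F [-0.2 -0.2 -0.1]
```

Emit:
play_rows(
  steps=[
    {"ax": 0,"ay": 0,"az": 8.5,"dx": 0,"dy": 0,"dz": 0,"claw": 87},
    {"ax": 0,"ay": 0,"az": 8.5,"dx": 0,"dy": 0,"dz": 0,"claw": 87},
    {"ax": 0,"ay": 0,"az": 8.5,"dx": 0,"dy": 0,"dz": 0,"claw": 87},
    {"ax": 0,"ay": 0,"az": 8.5,"dx": 0,"dy": 0,"dz": 0,"claw": 87},
    {"ax": 0,"ay": 0,"az": 8.5,"dx": 0,"dy": 0,"dz": 0,"claw": 87},
    {"ax": 0,"ay": 0,"az": 8.5,"dx": 0,"dy": 0,"dz": 0,"claw": 87},
    {"ax": 0,"ay": 0,"az": 8.5,"dx": 0,"dy": 0,"dz": 0,"claw": 87},
    {"ax": 0,"ay": 0,"az": 8.5,"dx": 0,"dy": 0,"dz": 0,"claw": 87},
    {"ax": 0,"ay": 0,"az": 8.5,"dx": 0,"dy": 0,"dz": 0,"claw": 87},
    {"ax": 0,"ay": 0,"az": 0,"dx": 40,"dy": -20,"dz": 0,"claw": 87},
    {"ax": 0,"ay": 0,"az": 0,"dx": 40,"dy": -20,"dz": 0,"claw": 87},
    {"ax": 0,"ay": 0,"az": 0,"dx": 40,"dy": -20,"dz": 0,"claw": 87},
    {"ax": 0,"ay": 0,"az": 0,"dx": 40,"dy": -20,"dz": 0,"claw": 87},
    {"ax": 0,"ay": 0,"az": 0,"dx": 40,"dy": -20,"dz": 0,"claw": 87},
    {"ax": 0,"ay": 0,"az": 0,"dx": 40,"dy": -20,"dz": 0,"claw": 87},
    {"ax": 0,"ay": 0,"az": 0,"dx": 40,"dy": -20,"dz": 0,"claw": 87},
    {"ax": 0,"ay": 0,"az": 0,"dx": 40,"dy": -20,"dz": 0,"claw": 87},
    {"ax": 0,"ay": 0,"az": 0,"dx": 40,"dy": -20,"dz": 0,"claw": 87},
    {"ax": 0,"ay": 0,"az": 0,"dx": 40,"dy": -20,"dz": 0,"claw": 87},
    {"ax": 0,"ay": 0,"az": 0,"dx": 40,"dy": -20,"dz": 0,"claw": 87},
  ],
)

```text
time_s: 2.1
tcp_pos: [0.3854, 0.1139, 0.2366]
ee_rot: [[-0.137, -0.991, 0.0], [-0.991, 0.137, 0.0], [-0.0, -0.0, -1.0]]
wrist_force: [0.7, -0.3, 0.0]
gripper_width: 1.002
gripper_force: 0.0
```

```bash
python3 go.py 454 -89.7 180 172.1
```

```text
az 0.02 dxyz [192.2, -96.0, 56.6] pos [385.4 113.9 236.6] tilt [ 1.e-01  2.e-01 -1.e+03] t 2.1 F [ 0.7 -0.3  0. ]
```

Emit:
play_rows(
  steps=[
    {"ax": 0,"ay": 0,"az": 0,"dx": 38.4,"dy": -19.2,"dz": 0,"claw": 87},
    {"ax": 0,"ay": 0,"az": 0,"dx": 38.4,"dy": -19.2,"dz": 0,"claw": 87},
    {"ax": 0,"ay": 0,"az": 0,"dx": 38.4,"dy": -19.2,"dz": 0,"claw": 87},
    {"ax": 0,"ay": 0,"az": 0,"dx": 38.4,"dy": -19.2,"dz": 0,"claw": 87},
    {"ax": 0,"ay": 0,"az": 0,"dx": 38.4,"dy": -19.2,"dz": 0,"claw": 87},
    {"ax": 0,"ay": 0,"az": 0,"dx": 0,"dy": 0,"dz": 30,"claw": 87},
    {"ax": 0,"ay": 0,"az": 0,"dx": 0,"dy": 0,"dz": 30,"claw": 87},
    {"ax": 0,"ay": 0,"az": 0,"dx": 0,"dy": 0,"dz": 0,"claw": 87},
    {"ax": 0,"ay": 0,"az": 0,"dx": 0,"dy": 0,"dz": 0,"claw": 87},
  ],
)

```text
time_s: 3.0
tcp_pos: [0.4542, -0.0878, 0.1768]
ee_rot: [[-0.137, -0.991, -0.001], [-0.991, 0.137, -0.001], [0.001, 0.001, -1.0]]
wrist_force: [0.7, 0.3, -0.0]
gripper_width: 1.003
gripper_force: 0.0
```

```bash
python3 go.py 454 -89.7 50 172.1
python3 - <<'E'
from station import *
import cv2
cv2.imwrite("pics/s1.png",cv2.resize(capture("side")["frame"][100:330,130:400],(800,600)))
E
```

```text
az 0.01 dxyz [1.9, -0.1, 126.8] pos [454.2 -87.8 176.8] tilt [-9.e-01 -8.e-01 -1.e+03] t 3.0 F [ 0.7  0.3 -0. ]
```

View pics/s1.png

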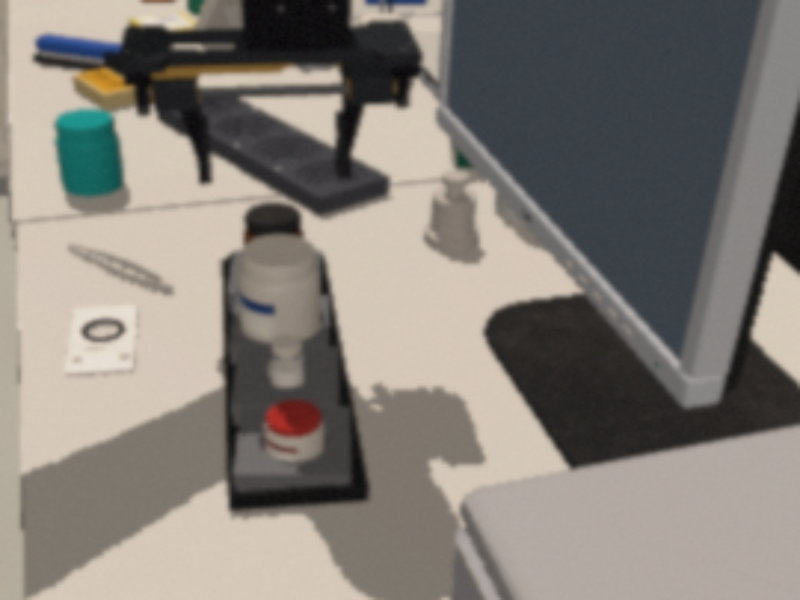

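The open fingers, at (205,175) and (345,170), straddle the white jar at (280,280). I'm descending and gripping.

Emit:
play_rows(
  steps=[
    {"ax": 0,"ay": 0,"az": 0,"dx": 2,"dy": 0,"dz": 25,"claw": 87},
    {"ax": 0,"ay": 0,"az": 0,"dx": 0,"dy": 0,"dz": 25,"claw": 87},
    {"ax": 0,"ay": 0,"az": 0,"dx": 0,"dy": 0,"dz": 25,"claw": 87},
    {"ax": 0,"ay": 0,"az": 0,"dx": 0,"dy": 0,"dz": 20,"claw": 87},
    {"ax": 0,"ay": 0,"az": 0,"dx": 0,"dy": 0,"dz": 15,"claw": 87},
    {"ax": 0,"ay": 0,"az": 0,"dx": 0,"dy": 0,"dz": 10,"claw": 87},
    {"ax": 0,"ay": 0,"az": 0,"dx": 0,"dy": 0,"dz": 6,"claw": 87},
    {"ax": 0,"ay": 0,"az": 0,"dx": 0,"dy": 0,"dz": 0,"claw": 87},
    {"ax": 0,"ay": 0,"az": 0,"dx": 0,"dy": 0,"dz": 0,"claw": 55},
    {"ax": 0,"ay": 0,"az": 0,"dx": 0,"dy": 0,"dz": 0,"claw": 55},
    {"ax": 0,"ay": 0,"az": 0,"dx": 0,"dy": 0,"dz": 0,"claw": 55},
    {"ax": 0,"ay": 0,"az": 0,"dx": 0,"dy": 0,"dz": 0,"claw": 55},
    {"ax": 0,"ay": 0,"az": 0,"dx": 0,"dy": 0,"dz": 0,"claw": 55},
    {"ax": 0,"ay": 0,"az": 0,"dx": 0,"dy": 0,"dz": 0,"claw": 55},
  ],
)

```text
time_s: 4.45
tcp_pos: [0.4542, -0.0896, 0.0509]
ee_rot: [[-0.138, -0.99, 0.001], [-0.99, 0.138, -0.0], [-0.0, -0.001, -1.0]]
wrist_force: [0.1, -0.9, 2.1]
gripper_width: 0.682
gripper_force: 30.0
```

```bash
python3 go.py 454 -89.7 50 172.1
```

```text
az -0.01 dxyz [0.1, 0.2, 0.9] pos [454.2 -89.6  50.9] tilt [ 7.e-01 -0.e+00 -1.e+03] t 4.5 F [ 0.1 -0.9  2.1]
```

Emit:
play_rows(
  steps=[
    {"ax": 0,"ay": 0,"az": 0,"dx": 0,"dy": 0,"dz": -10,"claw": 55},
    {"ax": 0,"ay": 0,"az": 0,"dx": 0,"dy": 0,"dz": -20,"claw": 55},
    {"ax": 0,"ay": 0,"az": 0,"dx": 0,"dy": 0,"dz": -25,"claw": 55},
    {"ax": 0,"ay": 0,"az": 0,"dx": 0,"dy": 0,"dz": -25,"claw": 55},
    {"ax": 0,"ay": 0,"az": 0,"dx": 0,"dy": 0,"dz": -25,"claw": 55},
    {"ax": 0,"ay": 0,"az": 0,"dx": -10,"dy": 0,"dz": -10,"claw": 55},
    {"ax": 0,"ay": 0,"az": 0,"dx": -20,"dy": 1,"dz": 0,"claw": 55},
    {"ax": 0,"ay": 0,"az": 0,"dx": -30,"dy": 1,"dz": 0,"claw": 55},
    {"ax": 0,"ay": 0,"az": 0,"dx": -35,"dy": 1,"dz": 0,"claw": 55},
    {"ax": 0,"ay": 0,"az": 0,"dx": -35,"dy": 1,"dz": 0,"claw": 55},
    {"ax": 0,"ay": 0,"az": 0,"dx": -35,"dy": 1,"dz": 0,"claw": 55},
    {"ax": 0,"ay": 0,"az": 0,"dx": -35,"dy": 1,"dz": 0,"claw": 55},
    {"ax": 0,"ay": 0,"az": 0,"dx": -35,"dy": 1,"dz": 0,"claw": 55},
    {"ax": 0,"ay": 0,"az": 0,"dx": -35,"dy": 1,"dz": 0,"claw": 55},
    {"ax": 0,"ay": 0,"az": 0,"dx": -35,"dy": 1,"dz": 0,"claw": 55},
    {"ax": 0,"ay": 0,"az": 0,"dx": -35,"dy": 1,"dz": 0,"claw": 55},
    {"ax": 0,"ay": 0,"az": 0,"dx": -30,"dy": 1,"dz": 0,"claw": 55},
    {"ax": 0,"ay": 0,"az": 0,"dx": -20,"dy": 1,"dz": 0,"claw": 55},
    {"ax": 0,"ay": 0,"az": 0,"dx": -10,"dy": 0,"dz": 0,"claw": 55},
    {"ax": 0,"ay": 0,"az": 0,"dx": -6,"dy": 0,"dz": 0,"claw": 55},
  ],
)

```text
time_s: 6.45
tcp_pos: [0.4974, 0.3144, 0.1649]
ee_rot: [[-0.137, -0.991, -0.001], [-0.991, 0.137, -0.001], [0.001, 0.001, -1.0]]
wrist_force: [0.2, -0.9, -2.0]
gripper_width: 0.684
gripper_force: 30.0
```

Emit:
play_rows(
  steps=[
    {"ax": 0,"ay": 0,"az": -4.9,"dx": 0,"dy": 0,"dz": 0,"claw": 55},
    {"ax": 0,"ay": 0,"az": -7,"dx": 0,"dy": 0,"dz": 0,"claw": 55},
    {"ax": 0,"ay": 0,"az": -7,"dx": 0,"dy": 0,"dz": 0,"claw": 55},
    {"ax": 0,"ay": 0,"az": -7,"dx": 0,"dy": 0,"dz": 0,"claw": 55},
    {"ax": 0,"ay": 0,"az": -5,"dx": 0,"dy": 0,"dz": 0,"claw": 55},
    {"ax": 0,"ay": 0,"az": 0,"dx": 0,"dy": 0,"dz": 0,"claw": 55},
    {"ax": 0,"ay": 0,"az": 0,"dx": 0,"dy": 0,"dz": 0,"claw": 55},
  ],
)

```text
time_s: 7.15
tcp_pos: [0.4978, 0.3133, 0.1656]
ee_rot: [[0.388, -0.922, -0.0], [-0.922, -0.388, -0.0], [0.0, 0.0, -1.0]]
wrist_force: [0.3, -0.0, -2.4]
gripper_width: 0.687
gripper_force: 30.0
```

```bash
python3 go.py 498.6 314 54 203
python3 - <<'E'
from station import *
from h import *
c=capture("top");cv2.imwrite("pics/t2.png",cv2.resize(c["frame"][120:270,90:290],(800,600)))
E
```

```text
az -0.18 dxyz [-0.3, -1.0, 111.6] pos [497.8 313.3 165.6] tilt [-4.e-01 -3.e-01 -1.e+03] t 7.2 F [ 0.3 -0.  -2.4]
```

View pics/t2.png

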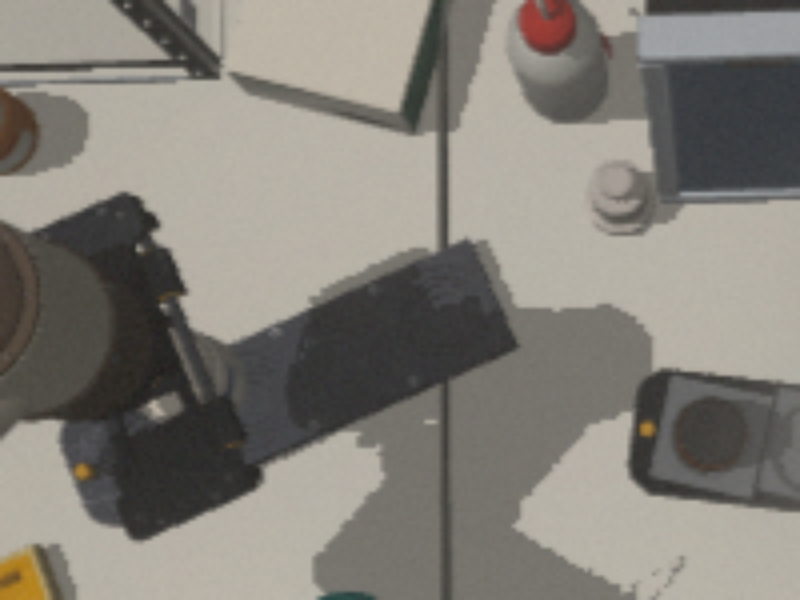

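The jar is mostly hidden under the gripper (visible at about (210,370)), above place 2 and clear of obstacles. Now lowering it.

Emit:
play_rows(
  steps=[
    {"ax": 0,"ay": 0,"az": 0,"dx": -0.3,"dy": -1.0,"dz": 20,"claw": 55},
    {"ax": 0,"ay": 0,"az": 0,"dx": 0,"dy": 0,"dz": 25,"claw": 55},
    {"ax": 0,"ay": 0,"az": 0,"dx": 0,"dy": 0,"dz": 20,"claw": 55},
    {"ax": 0,"ay": 0,"az": 0,"dx": 0,"dy": 0,"dz": 15,"claw": 55},
    {"ax": 0,"ay": 0,"az": 0,"dx": 0,"dy": 0,"dz": 10,"claw": 55},
    {"ax": 0,"ay": 0,"az": 0,"dx": 0,"dy": 0,"dz": 8,"claw": 55},
    {"ax": 0,"ay": 0,"az": 0,"dx": 0,"dy": 0,"dz": 5,"claw": 55},
    {"ax": 0,"ay": 0,"az": 0,"dx": 0,"dy": 0,"dz": 3,"claw": 55},
    {"ax": 0,"ay": 0,"az": 0,"dx": 0,"dy": 0,"dz": 2,"claw": 55},
    {"ax": 0,"ay": 0,"az": 0,"dx": 0,"dy": 0,"dz": 1.5,"claw": 55},
    {"ax": 0,"ay": 0,"az": 0,"dx": 0,"dy": 0,"dz": 0,"claw": 55},
    {"ax": 0,"ay": 0,"az": 0,"dx": 0,"dy": 0,"dz": 0,"claw": 55},
  ],
)

```text
time_s: 8.4
tcp_pos: [0.4988, 0.3149, 0.0564]
ee_rot: [[0.391, -0.921, 0.0], [-0.921, -0.391, 0.0], [-0.0, -0.001, -1.0]]
wrist_force: [0.2, 0.2, -1.4]
gripper_width: 0.683
gripper_force: 30.0
```

```bash
python3 go.py 498.6 314 54.9 203
```

```text
az -0.01 dxyz [0.8, 0.6, 1.5] pos [498.8 314.9  56.4] tilt [ 4.e-01  4.e-01 -1.e+03] t 8.4 F [ 0.2  0.2 -1.4]
```

Emit:
play_rows(
  steps=[
    {"ax": 0,"ay": 0,"az": 0,"dx": 0.6,"dy": 0.3,"dz": 1.2,"claw": 55},
    {"ax": 0,"ay": 0,"az": 0,"dx": 0,"dy": 0,"dz": 0,"claw": 55},
    {"ax": 0,"ay": 0,"az": 0,"dx": 0,"dy": 0,"dz": 0,"claw": 87},
    {"ax": 0,"ay": 0,"az": 0,"dx": 0,"dy": 0,"dz": 0,"claw": 87},
    {"ax": 0,"ay": 0,"az": 0,"dx": 0,"dy": 0,"dz": 0,"claw": 87},
    {"ax": 0,"ay": 0,"az": 0,"dx": 0,"dy": 0,"dz": 0,"claw": 87},
    {"ax": 0,"ay": 0,"az": 0,"dx": 0,"dy": 0,"dz": -10,"claw": 87},
    {"ax": 0,"ay": 0,"az": 0,"dx": 0,"dy": 0,"dz": -20,"claw": 87},
    {"ax": 0,"ay": 0,"az": 0,"dx": 0,"dy": 0,"dz": -30,"claw": 87},
    {"ax": 0,"ay": 0,"az": 0,"dx": 0,"dy": 0,"dz": -40,"claw": 87},
    {"ax": 0,"ay": 0,"az": 7,"dx": 0,"dy": 0,"dz": -10,"claw": 87},
    {"ax": 0,"ay": 0,"az": 8,"dx": 0,"dy": 0,"dz": 0,"claw": 87},
    {"ax": 0,"ay": 0,"az": 8,"dx": 0,"dy": 0,"dz": 0,"claw": 87},
    {"ax": 0,"ay": 0,"az": 7.9,"dx": 0,"dy": 0,"dz": 0,"claw": 87},
  ],
)

```text
time_s: 9.8
tcp_pos: [0.4987, 0.3142, 0.166]
ee_rot: [[-0.143, -0.99, 0.001], [-0.99, 0.143, 0.001], [-0.001, -0.001, -1.0]]
wrist_force: [-1.0, 0.2, -0.1]
gripper_width: 1.001
gripper_force: 0.0
```

```bash
python3 go.py 464.3 -14.5 45 172.1
```

```text
az -0.34 dxyz [330.3, -11.1, 121.0] pos [498.7 314.2 166. ] tilt [ 9.e-01  1.e+00 -1.e+03] t 9.8 F [-1.   0.2 -0.1]
```

Emit:
play_rows(
  steps=[
    {"ax": 0,"ay": 0,"az": 0,"dx": 40,"dy": -1.4,"dz": 0,"claw": 87},
    {"ax": 0,"ay": 0,"az": 0,"dx": 40,"dy": -1.4,"dz": 0,"claw": 87},
    {"ax": 0,"ay": 0,"az": 0,"dx": 40,"dy": -1.4,"dz": 0,"claw": 87},
    {"ax": 0,"ay": 0,"az": 0,"dx": 40,"dy": -1.4,"dz": 0,"claw": 87},
    {"ax": 0,"ay": 0,"az": 0,"dx": 40,"dy": -1.4,"dz": 0,"claw": 87},
    {"ax": 0,"ay": 0,"az": 0,"dx": 40,"dy": -1.4,"dz": 0,"claw": 87},
    {"ax": 0,"ay": 0,"az": 0,"dx": 40,"dy": -1.4,"dz": 0,"claw": 87},
    {"ax": 0,"ay": 0,"az": 0,"dx": 30,"dy": -1.4,"dz": 0,"claw": 87},
    {"ax": 0,"ay": 0,"az": 0,"dx": 20,"dy": 0,"dz": 0,"claw": 87},
    {"ax": 0,"ay": 0,"az": 0,"dx": 0,"dy": 0,"dz": 0,"claw": 87},
    {"ax": 0,"ay": 0,"az": 0,"dx": 0,"dy": 0,"dz": 0,"claw": 87},
  ],
)

```text
time_s: 10.9
tcp_pos: [0.4646, -0.0144, 0.1656]
ee_rot: [[-0.139, -0.99, 0.001], [-0.99, 0.139, 0.0], [-0.001, -0.001, -1.0]]
wrist_force: [1.0, -0.4, 0.1]
gripper_width: 1.002
gripper_force: 0.0
```

```bash
python3 go.py 464.3 -14.5 45 172.1
python3 - <<'E'
from station import *
from h import *
c=capture("top");P=world(c)*1e3;z=P[...,2]
m=(np.hypot(P[...,0]-498.6,P[...,1]-314)<45)&(abs(z-100)<6)
q=np.argwhere(m)[:,::-1].mean(0);print(m.sum(),np.median(P[m],0),cast(c,q,.1)*1e3)
cv2.imwrite("pics/t3.png",cv2.resize(c["frame"][165:255,100:220],(800,600)))
E
```

```text
az -0.07 dxyz [0.1, 0.2, 120.6] pos [464.6 -14.4 165.6] tilt [ 1.4e+00  4.0e-01 -1.0e+03] t 10.9 F [ 1.  -0.4  0.1]
333 [499.55817504 313.51763631  99.53729246] [[499.61622148 312.94827174 100.        ]]
```

View pics/t3.png

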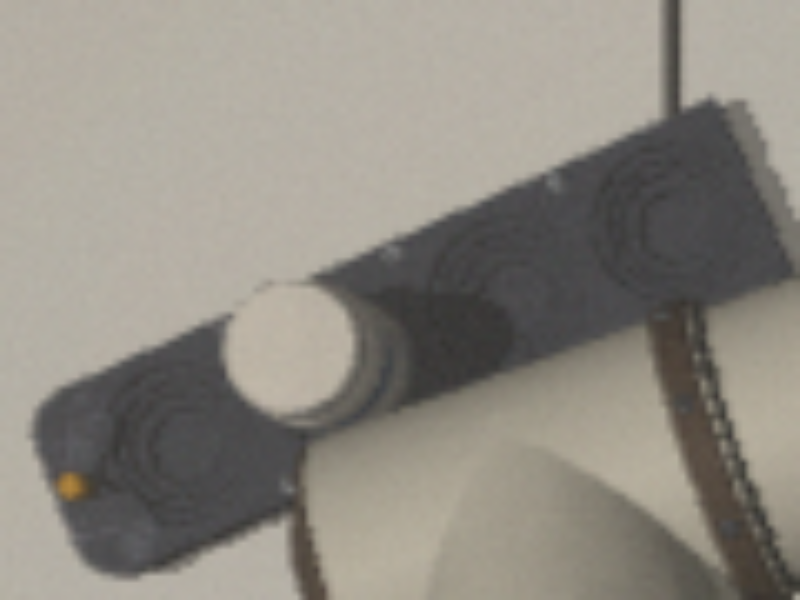

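The large jar stands in place 2 (lid at (290,350)). Its top is at 99.5 mm (expected 100) and it is within 1 mm of centre. Next is the amber jar.

Emit:
play_rows(
  steps=[
    {"ax": 0,"ay": 0,"az": 0,"dx": 0,"dy": 0,"dz": 20,"claw": 87},
    {"ax": 0,"ay": 0,"az": 0,"dx": 0,"dy": 0,"dz": 25,"claw": 87},
    {"ax": 0,"ay": 0,"az": 0,"dx": 0,"dy": 0,"dz": 25,"claw": 87},
    {"ax": 0,"ay": 0,"az": 0,"dx": 0,"dy": 0,"dz": 20,"claw": 87},
    {"ax": 0,"ay": 0,"az": 0,"dx": 0,"dy": 0,"dz": 15,"claw": 87},
    {"ax": 0,"ay": 0,"az": 0,"dx": 0,"dy": 0,"dz": 10,"claw": 87},
    {"ax": 0,"ay": 0,"az": 0,"dx": 0,"dy": 0,"dz": 5,"claw": 87},
    {"ax": 0,"ay": 0,"az": 0,"dx": 0,"dy": 0,"dz": 0,"claw": 87},
    {"ax": 0,"ay": 0,"az": 0,"dx": 0,"dy": 0,"dz": 0,"claw": 43},
    {"ax": 0,"ay": 0,"az": 0,"dx": 0,"dy": 0,"dz": 0,"claw": 43},
    {"ax": 0,"ay": 0,"az": 0,"dx": 0,"dy": 0,"dz": 0,"claw": 43},
    {"ax": 0,"ay": 0,"az": 0,"dx": 0,"dy": 0,"dz": 0,"claw": 43},
    {"ax": 0,"ay": 0,"az": 0,"dx": 0,"dy": 0,"dz": 0,"claw": 43},
    {"ax": 0,"ay": 0,"az": 0,"dx": 0,"dy": 0,"dz": 0,"claw": 43},
    {"ax": 0,"ay": 0,"az": 0,"dx": 0,"dy": 0,"dz": 0,"claw": 43},
  ],
)

```text
time_s: 12.45
tcp_pos: [0.4644, -0.0143, 0.045]
ee_rot: [[-0.138, -0.99, 0.0], [-0.99, 0.138, 0.0], [-0.0, -0.0, -1.0]]
wrist_force: [-0.1, -0.3, 1.6]
gripper_width: 0.549
gripper_force: 30.0
```

```bash
python3 go.py 468.9 383.9 45 172.1
```

```text
az -0.02 dxyz [-395.0, 50.3, -0.0] pos [464.4 -14.3  45. ] tilt [ 3.e-01  0.e+00 -1.e+03] t 12.4 F [-0.1 -0.3  1.6]
```

Emit:
play_rows(
  steps=[
    {"ax": 0,"ay": 0,"az": 0,"dx": 0,"dy": 0,"dz": -10,"claw": 43},
    {"ax": 0,"ay": 0,"az": 0,"dx": 0,"dy": 0,"dz": -25,"claw": 43},
    {"ax": 0,"ay": 0,"az": 0,"dx": 0,"dy": 0,"dz": -35,"claw": 43},
    {"ax": 0,"ay": 0,"az": 0,"dx": 0,"dy": 0,"dz": -35,"claw": 43},
    {"ax": 0,"ay": 0,"az": 0,"dx": 0,"dy": 0,"dz": -25,"claw": 43},
    {"ax": 0,"ay": 0,"az": 0,"dx": -10,"dy": 0,"dz": 0,"claw": 43},
    {"ax": 0,"ay": 0,"az": 0,"dx": -20,"dy": 0.8,"dz": 0,"claw": 43},
    {"ax": 0,"ay": 0,"az": 0,"dx": -30,"dy": 5.5,"dz": 0,"claw": 43},
    {"ax": 0,"ay": 0,"az": 0,"dx": -33,"dy": 5.5,"dz": 0,"claw": 43},
    {"ax": 0,"ay": 0,"az": 0,"dx": -33,"dy": 5.5,"dz": 0,"claw": 43},
    {"ax": 0,"ay": 0,"az": 0,"dx": -33,"dy": 5.5,"dz": 0,"claw": 43},
    {"ax": 0,"ay": 0,"az": 0,"dx": -33,"dy": 5.5,"dz": 0,"claw": 43},
    {"ax": 0,"ay": 0,"az": 0,"dx": -33,"dy": 5.5,"dz": 0,"claw": 43},
    {"ax": 0,"ay": 0,"az": 0,"dx": -33,"dy": 5.5,"dz": 0,"claw": 43},
    {"ax": 0,"ay": 0,"az": 0,"dx": -33,"dy": 5.5,"dz": 0,"claw": 43},
    {"ax": 0,"ay": 0,"az": 0,"dx": -33,"dy": 5.5,"dz": 0,"claw": 43},
    {"ax": 0,"ay": 0,"az": 0,"dx": -33,"dy": 0,"dz": 0,"claw": 43},
    {"ax": 0,"ay": 0,"az": 0,"dx": -23,"dy": 0,"dz": 0,"claw": 43},
    {"ax": 0,"ay": 0,"az": 0,"dx": -10,"dy": 0,"dz": 0,"claw": 43},
    {"ax": 0,"ay": 0,"az": 0,"dx": -5,"dy": 0,"dz": 0,"claw": 43},
  ],
)

```text
time_s: 14.45
tcp_pos: [0.4683, 0.3842, 0.1738]
ee_rot: [[-0.137, -0.991, -0.002], [-0.991, 0.137, -0.002], [0.002, 0.001, -1.0]]
wrist_force: [-0.1, -0.5, -0.6]
gripper_width: 0.545
gripper_force: 30.0
```

Emit:
play_rows(
  steps=[
    {"ax": 0,"ay": 0,"az": -4.9,"dx": 0,"dy": 0,"dz": 0,"claw": 43},
    {"ax": 0,"ay": 0,"az": -7,"dx": 0,"dy": 0,"dz": 0,"claw": 43},
    {"ax": 0,"ay": 0,"az": -7,"dx": 0,"dy": 0,"dz": 0,"claw": 43},
    {"ax": 0,"ay": 0,"az": -7,"dx": 0,"dy": 0,"dz": 0,"claw": 43},
    {"ax": 0,"ay": 0,"az": -5,"dx": 0,"dy": 0,"dz": 0,"claw": 43},
    {"ax": 0,"ay": 0,"az": 0,"dx": 0,"dy": 0,"dz": 0,"claw": 43},
    {"ax": 0,"ay": 0,"az": 0,"dx": 0,"dy": 0,"dz": 0,"claw": 43},
  ],
)

```text
time_s: 15.15
tcp_pos: [0.4687, 0.383, 0.1748]
ee_rot: [[0.388, -0.922, -0.0], [-0.922, -0.388, -0.0], [0.0, 0.001, -1.0]]
wrist_force: [0.4, -0.2, -1.1]
gripper_width: 0.548
gripper_force: 30.0
```

```bash
python3 go.py 468.9 383.9 45 203
```

```text
az -0.17 dxyz [-0.7, -0.5, 129.8] pos [468.7 383.  174.8] tilt [-5.e-01 -4.e-01 -1.e+03] t 15.2 F [ 0.4 -0.2 -1.1]
```

Emit:
play_rows(
  steps=[
    {"ax": 0,"ay": 0,"az": 0,"dx": -0.5,"dy": -0.5,"dz": 20,"claw": 43},
    {"ax": 0,"ay": 0,"az": 0,"dx": 0,"dy": 0,"dz": 30,"claw": 43},
    {"ax": 0,"ay": 0,"az": 0,"dx": 0,"dy": 0,"dz": 30,"claw": 43},
    {"ax": 0,"ay": 0,"az": 0,"dx": 0,"dy": 0,"dz": 20,"claw": 43},
    {"ax": 0,"ay": 0,"az": 0,"dx": 0,"dy": 0,"dz": 10,"claw": 43},
    {"ax": 0,"ay": 0,"az": 0,"dx": 0,"dy": 0,"dz": 7,"claw": 43},
    {"ax": 0,"ay": 0,"az": 0,"dx": 0,"dy": 0,"dz": 4,"claw": 43},
    {"ax": 0,"ay": 0,"az": 0,"dx": 0,"dy": 0,"dz": 3,"claw": 43},
    {"ax": 0,"ay": 0,"az": 0,"dx": 0,"dy": 0,"dz": 2,"claw": 43},
    {"ax": 0,"ay": 0,"az": 0,"dx": 0,"dy": 0,"dz": 2,"claw": 43},
    {"ax": 0,"ay": 0,"az": 0,"dx": 0,"dy": 0,"dz": 0,"claw": 43},
    {"ax": 0,"ay": 0,"az": 0,"dx": 0,"dy": 0,"dz": 0,"claw": 43},
  ],
)

```text
time_s: 16.35
tcp_pos: [0.4692, 0.3847, 0.0471]
ee_rot: [[0.391, -0.921, 0.0], [-0.921, -0.391, 0.0], [-0.0, -0.0, -1.0]]
wrist_force: [-0.2, -0.1, -1.1]
gripper_width: 0.545
gripper_force: 30.0
```

```bash
python3 go.py 468.9 383.9 45 203
```

```text
az -0.01 dxyz [0.6, 0.6, 2.1] pos [469.2 384.7  47.1] tilt [ 3.e-01  4.e-01 -1.e+03] t 16.4 F [-0.2 -0.1 -1.1]
```

Emit:
play_rows(
  steps=[
    {"ax": 0,"ay": 0,"az": 0,"dx": 0.5,"dy": 0.4,"dz": 1.6,"claw": 43},
    {"ax": 0,"ay": 0,"az": 0,"dx": 0,"dy": 0,"dz": 0,"claw": 43},
    {"ax": 0,"ay": 0,"az": 0,"dx": 0,"dy": 0,"dz": 0,"claw": 87},
    {"ax": 0,"ay": 0,"az": 0,"dx": 0,"dy": 0,"dz": 0,"claw": 87},
    {"ax": 0,"ay": 0,"az": 0,"dx": 0,"dy": 0,"dz": 0,"claw": 87},
    {"ax": 0,"ay": 0,"az": 0,"dx": 0,"dy": 0,"dz": 0,"claw": 87},
    {"ax": 0,"ay": 0,"az": 0,"dx": 0,"dy": 0,"dz": -10,"claw": 87},
    {"ax": 0,"ay": 0,"az": 0,"dx": 0,"dy": 0,"dz": -20,"claw": 87},
    {"ax": 0,"ay": 0,"az": 0,"dx": 0,"dy": 0,"dz": -30,"claw": 87},
    {"ax": 0,"ay": 0,"az": 0,"dx": 0,"dy": 0,"dz": -40,"claw": 87},
    {"ax": 0,"ay": 0,"az": 7,"dx": 0,"dy": 0,"dz": -20,"claw": 87},
    {"ax": 0,"ay": 0,"az": 8,"dx": 0,"dy": 0,"dz": 0,"claw": 87},
    {"ax": 0,"ay": 0,"az": 8,"dx": 0,"dy": 0,"dz": 0,"claw": 60},
    {"ax": 0,"ay": 0,"az": 7.9,"dx": 0,"dy": 0,"dz": 0,"claw": 60},
  ],
)

```text
time_s: 17.75
tcp_pos: [0.469, 0.384, 0.1666]
ee_rot: [[-0.143, -0.99, 0.001], [-0.99, 0.143, 0.001], [-0.001, -0.001, -1.0]]
wrist_force: [-0.6, 0.1, 0.0]
gripper_width: 0.896
gripper_force: 0.0
```

```bash
python3 go.py 443.6 -165.2 48 172.1
```

```text
az -0.34 dxyz [547.5, -50.3, 118.6] pos [469.  384.  166.6] tilt [    1.      1.3 -1000. ] t 17.8 F [-0.6  0.1  0. ]
```

Emit:
play_rows(
  steps=[
    {"ax": 0,"ay": 0,"az": -0.3,"dx": 42,"dy": -4.2,"dz": 0,"claw": 60},
    {"ax": 0,"ay": 0,"az": 0,"dx": 42,"dy": -4.2,"dz": 0,"claw": 60},
    {"ax": 0,"ay": 0,"az": 0,"dx": 42,"dy": -4.2,"dz": 0,"claw": 60},
    {"ax": 0,"ay": 0,"az": 0,"dx": 42,"dy": -4.2,"dz": 0,"claw": 60},
    {"ax": 0,"ay": 0,"az": 0,"dx": 42,"dy": -4.2,"dz": 0,"claw": 60},
    {"ax": 0,"ay": 0,"az": 0,"dx": 42,"dy": -4.2,"dz": 0,"claw": 60},
    {"ax": 0,"ay": 0,"az": 0,"dx": 42,"dy": -4.2,"dz": 0,"claw": 60},
    {"ax": 0,"ay": 0,"az": 0,"dx": 42,"dy": -4.2,"dz": 0,"claw": 60},
    {"ax": 0,"ay": 0,"az": 0,"dx": 42,"dy": -4.2,"dz": 0,"claw": 60},
    {"ax": 0,"ay": 0,"az": 0,"dx": 42,"dy": -4.2,"dz": 0,"claw": 60},
    {"ax": 0,"ay": 0,"az": 0,"dx": 42,"dy": -4.2,"dz": 0,"claw": 60},
    {"ax": 0,"ay": 0,"az": 0,"dx": 42,"dy": -4.2,"dz": 0,"claw": 60},
    {"ax": 0,"ay": 0,"az": 0,"dx": 25,"dy": 0,"dz": 0,"claw": 60},
    {"ax": 0,"ay": 0,"az": 0,"dx": 12.5,"dy": 0,"dz": 0,"claw": 60},
    {"ax": 0,"ay": 0,"az": 0,"dx": 6,"dy": 0,"dz": 0,"claw": 60},
    {"ax": 0,"ay": 0,"az": 0,"dx": 0,"dy": 0,"dz": 0,"claw": 60},
    {"ax": 0,"ay": 0,"az": 0,"dx": 0,"dy": 0,"dz": 0,"claw": 60},
  ],
)

```text
time_s: 19.45
tcp_pos: [0.4464, -0.1647, 0.1654]
ee_rot: [[-0.131, -0.991, 0.0], [-0.991, 0.131, 0.0], [-0.0, -0.0, -1.0]]
wrist_force: [0.5, -0.1, 0.1]
gripper_width: 0.689
gripper_force: 0.0
```

```bash
python3 go.py 443.6 -165.2 48 172.1
python3 - <<'E'
from station import *
from h import *
c=capture("top");P=world(c)*1e3;z=P[...,2]
for n,x,y,h in(("large",498.6,314,100),("amber",468.9,383.9,88)):
    m=(np.hypot(P[...,0]-x,P[...,1]-y)<45)&(abs(z-h)<6)
    q=np.argwhere(m)[:,::-1].mean(0);print(n,m.sum(),np.median(P[m],0),cast(c,q,h/1e3)*1e3)
E
```

```text
az 0.34 dxyz [0.9, 2.7, 117.4] pos [ 446.4 -164.7  165.4] tilt [ 4.e-01  1.e-01 -1.e+03] t 19.4 F [ 0.5 -0.1  0.1]
large 334 [499.51811555 312.80532952  99.51799936] [[499.97077954 312.85881565 100.        ]]
amber 216 [470.00246271 382.80821264  87.66843704] [[469.9267506  382.70332573  88.        ]]
```

Emit:
play_rows(
  steps=[
    {"ax": 0,"ay": 0,"az": 0.3,"dx": 0.9,"dy": 2.7,"dz": 20,"claw": 60},
    {"ax": 0,"ay": 0,"az": 0,"dx": 0,"dy": 0,"dz": 25,"claw": 60},
    {"ax": 0,"ay": 0,"az": 0,"dx": 0,"dy": 0,"dz": 25,"claw": 60},
    {"ax": 0,"ay": 0,"az": 0,"dx": 0,"dy": 0,"dz": 20,"claw": 60},
    {"ax": 0,"ay": 0,"az": 0,"dx": 0,"dy": 0,"dz": 14,"claw": 60},
    {"ax": 0,"ay": 0,"az": 0,"dx": 0,"dy": 0,"dz": 9,"claw": 60},
    {"ax": 0,"ay": 0,"az": 0,"dx": 0,"dy": 0,"dz": 4.5,"claw": 60},
    {"ax": 0,"ay": 0,"az": 0,"dx": 0,"dy": 0,"dz": 0,"claw": 60},
    {"ax": 0,"ay": 0,"az": 0,"dx": 0,"dy": 0,"dz": 0,"claw": 18},
    {"ax": 0,"ay": 0,"az": 0,"dx": 0,"dy": 0,"dz": 0,"claw": 18},
    {"ax": 0,"ay": 0,"az": 0,"dx": 0,"dy": 0,"dz": 0,"claw": 18},
    {"ax": 0,"ay": 0,"az": 0,"dx": 0,"dy": 0,"dz": 0,"claw": 18},
    {"ax": 0,"ay": 0,"az": 0,"dx": 0,"dy": 0,"dz": 0,"claw": 18},
    {"ax": 0,"ay": 0,"az": 0,"dx": 0,"dy": 0,"dz": 0,"claw": 18},
    {"ax": 0,"ay": 0,"az": 0,"dx": 0,"dy": 0,"dz": 0,"claw": 18},
  ],
)

```text
time_s: 21.0
tcp_pos: [0.4434, -0.166, 0.0479]
ee_rot: [[-0.138, -0.99, 0.0], [-0.99, 0.138, -0.0], [0.0, -0.0, -1.0]]
wrist_force: [0.1, -0.0, 1.2]
gripper_width: 0.253
gripper_force: 30.0
```

```bash
python3 go.py 528.2 244 40 172.1
```

```text
az -0.02 dxyz [-417.8, -27.7, 7.9] pos [ 443.4 -166.    47.9] tilt [ 1.e-01 -1.e-01 -1.e+03] t 21.0 F [ 0.1 -0.   1.2]
```

Emit:
play_rows(
  steps=[
    {"ax": 0,"ay": 0,"az": 0,"dx": 0,"dy": 0,"dz": -10,"claw": 18},
    {"ax": 0,"ay": 0,"az": 0,"dx": 0,"dy": 0,"dz": -25,"claw": 18},
    {"ax": 0,"ay": 0,"az": 0,"dx": 0,"dy": 0,"dz": -35,"claw": 18},
    {"ax": 0,"ay": 0,"az": 0,"dx": 0,"dy": 0,"dz": -35,"claw": 18},
    {"ax": 0,"ay": 0,"az": 0,"dx": 0,"dy": 0,"dz": -15,"claw": 18},
    {"ax": 0,"ay": 0,"az": 0,"dx": -10,"dy": 0,"dz": 0,"claw": 18},
    {"ax": 0,"ay": 0,"az": 0,"dx": -20,"dy": 0,"dz": 0,"claw": 18},
    {"ax": 0,"ay": 0,"az": 0,"dx": -30,"dy": 0,"dz": 0,"claw": 18},
    {"ax": 0,"ay": 0,"az": 0,"dx": -36,"dy": -3.1,"dz": 0,"claw": 18},
    {"ax": 0,"ay": 0,"az": 0,"dx": -36,"dy": -3.1,"dz": 0,"claw": 18},
    {"ax": 0,"ay": 0,"az": 0,"dx": -36,"dy": -3.1,"dz": 0,"claw": 18},
    {"ax": 0,"ay": 0,"az": 0,"dx": -36,"dy": -3.1,"dz": 0,"claw": 18},
    {"ax": 0,"ay": 0,"az": 0,"dx": -36,"dy": -3.1,"dz": 0,"claw": 18},
    {"ax": 0,"ay": 0,"az": 0,"dx": -36,"dy": -3.1,"dz": 0,"claw": 18},
    {"ax": 0,"ay": 0,"az": 0,"dx": -36,"dy": -3.1,"dz": 0,"claw": 18},
    {"ax": 0,"ay": 0,"az": 0,"dx": -36,"dy": -3.1,"dz": 0,"claw": 18},
    {"ax": 0,"ay": 0,"az": 0,"dx": -36,"dy": -3.1,"dz": 0,"claw": 18},
    {"ax": 0,"ay": 0,"az": 0,"dx": -20,"dy": 0,"dz": 0,"claw": 18},
    {"ax": 0,"ay": 0,"az": 0,"dx": -10,"dy": 0,"dz": 0,"claw": 18},
    {"ax": 0,"ay": 0,"az": 0,"dx": -3,"dy": 0,"dz": 0,"claw": 18},
  ],
)

```text
time_s: 23.0
tcp_pos: [0.5277, 0.2436, 0.1669]
ee_rot: [[-0.137, -0.991, -0.002], [-0.991, 0.137, -0.001], [0.001, 0.001, -1.0]]
wrist_force: [-0.2, -0.5, 0.1]
gripper_width: 0.251
gripper_force: 30.0
```

Emit:
play_rows(
  steps=[
    {"ax": 0,"ay": 0,"az": -4.9,"dx": 0,"dy": 0,"dz": 0,"claw": 18},
    {"ax": 0,"ay": 0,"az": -7,"dx": 0,"dy": 0,"dz": 0,"claw": 18},
    {"ax": 0,"ay": 0,"az": -7,"dx": 0,"dy": 0,"dz": 0,"claw": 18},
    {"ax": 0,"ay": 0,"az": -7,"dx": 0,"dy": 0,"dz": 0,"claw": 18},
    {"ax": 0,"ay": 0,"az": -5,"dx": 0,"dy": 0,"dz": 0,"claw": 18},
    {"ax": 0,"ay": 0,"az": 0,"dx": 0,"dy": 0,"dz": 0,"claw": 18},
    {"ax": 0,"ay": 0,"az": 0,"dx": 0,"dy": 0,"dz": 0,"claw": 18},
  ],
)

```text
time_s: 23.7
tcp_pos: [0.5281, 0.2422, 0.1678]
ee_rot: [[0.388, -0.922, -0.0], [-0.922, -0.388, -0.0], [0.0, 0.0, -1.0]]
wrist_force: [0.3, -0.1, -0.3]
gripper_width: 0.254
gripper_force: 30.0
```

```bash
python3 go.py 528.5 243.3 40 203;python3 - <<'E'
from station import *
from h import *
c=capture("side");cv2.imwrite("pics/s4.png",cv2.resize(c["frame"][90:190,130:290],(800,500)))
E
```

```text
az -0.19 dxyz [-0.9, -0.8, 127.8] pos [528.1 242.2 167.8] tilt [-4.e-01 -2.e-01 -1.e+03] t 23.7 F [ 0.3 -0.1 -0.3]
```

View pics/s4.png

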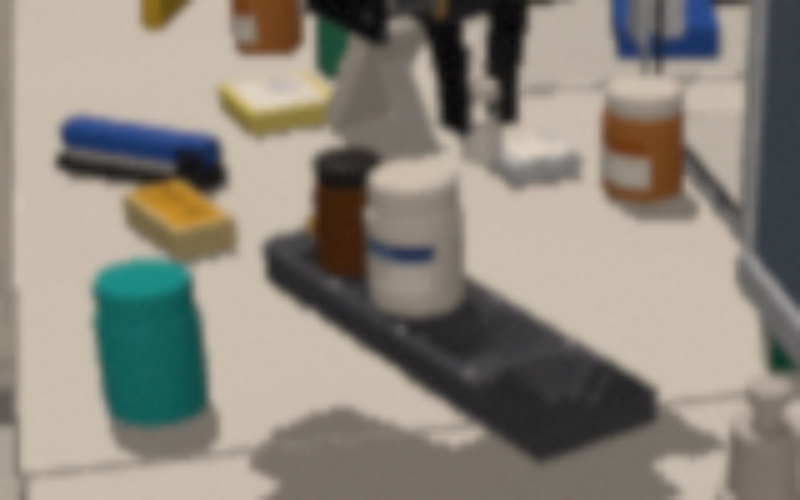

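The side view shows the vial held upright between the fingers at (485,130). Amber and large stand in places 1 and 2. Lowering the vial.

Emit:
play_rows(
  steps=[
    {"ax": 0,"ay": 0,"az": 0,"dx": -0.5,"dy": -0.5,"dz": 20,"claw": 18},
    {"ax": 0,"ay": 0,"az": 0,"dx": 0,"dy": 0,"dz": 30,"claw": 18},
    {"ax": 0,"ay": 0,"az": 0,"dx": 0,"dy": 0,"dz": 30,"claw": 18},
    {"ax": 0,"ay": 0,"az": 0,"dx": 0,"dy": 0,"dz": 18,"claw": 18},
    {"ax": 0,"ay": 0,"az": 0,"dx": 0,"dy": 0,"dz": 8,"claw": 18},
    {"ax": 0,"ay": 0,"az": 0,"dx": 0,"dy": 0,"dz": 6,"claw": 18},
    {"ax": 0,"ay": 0,"az": 0,"dx": 0,"dy": 0,"dz": 0,"claw": 18},
    {"ax": 0,"ay": 0,"az": 0,"dx": 0,"dy": 0,"dz": 0,"claw": 18},
  ],
)

```text
time_s: 24.55
tcp_pos: [0.5293, 0.2443, 0.0567]
ee_rot: [[0.39, -0.921, 0.002], [-0.921, -0.39, 0.001], [-0.0, -0.002, -1.0]]
wrist_force: [1.0, -0.4, 0.2]
gripper_width: 0.255
gripper_force: 30.0
```

```bash
python3 go.py 528.5 243.3 40 203
```

```text
az -0.02 dxyz [0.6, 1.1, 16.7] pos [529.3 244.3  56.7] tilt [    1.6     1.  -1000. ] t 24.6 F [ 1.  -0.4  0.2]
```

Emit:
play_rows(
  steps=[
    {"ax": 0,"ay": 0,"az": 0,"dx": 0.5,"dy": 0.8,"dz": 4,"claw": 18},
    {"ax": 0,"ay": 0,"az": 0,"dx": 0,"dy": 0,"dz": 4,"claw": 18},
    {"ax": 0,"ay": 0,"az": 0,"dx": 0,"dy": 0,"dz": 3,"claw": 18},
    {"ax": 0,"ay": 0,"az": 0,"dx": 0,"dy": 0,"dz": 3,"claw": 18},
    {"ax": 0,"ay": 0,"az": 0,"dx": 0,"dy": 0,"dz": 1.5,"claw": 18},
    {"ax": 0,"ay": 0,"az": 0,"dx": 0,"dy": 0,"dz": 0,"claw": 18},
    {"ax": 0,"ay": 0,"az": 0,"dx": 0,"dy": 0,"dz": 0,"claw": 18},
  ],
)

```text
time_s: 25.25
tcp_pos: [0.5282, 0.2432, 0.0402]
ee_rot: [[0.39, -0.921, 0.0], [-0.921, -0.39, 0.0], [-0.0, -0.0, -1.0]]
wrist_force: [-0.2, -0.2, -0.1]
gripper_width: 0.257
gripper_force: 30.0
```

```bash
python3 go.py 528.5 243.3 40 203
```

```text
az -0.02 dxyz [0.0, -0.4, 0.2] pos [528.2 243.2  40.2] tilt [    0.     0. -1000.] t 25.2 F [-0.2 -0.2 -0.1]
```

Emit:
play_rows(
  steps=[
    {"ax": 0,"ay": 0,"az": 0,"dx": 0,"dy": 0,"dz": 0,"claw": 65},
    {"ax": 0,"ay": 0,"az": 0,"dx": 0,"dy": 0,"dz": 0,"claw": 65},
    {"ax": 0,"ay": 0,"az": 0,"dx": 0,"dy": 0,"dz": 0,"claw": 65},
    {"ax": 0,"ay": 0,"az": 0,"dx": 0,"dy": 0,"dz": 0,"claw": 65},
    {"ax": 0,"ay": 0,"az": 0,"dx": 0,"dy": 0,"dz": 0,"claw": 65},
    {"ax": 0,"ay": 0,"az": 0,"dx": 0,"dy": 0,"dz": -10,"claw": 65},
    {"ax": 0,"ay": 0,"az": 0,"dx": 0,"dy": 0,"dz": -20,"claw": 65},
    {"ax": 0,"ay": 0,"az": 0,"dx": 0,"dy": 0,"dz": -30,"claw": 65},
    {"ax": 0,"ay": 0,"az": 0,"dx": 0,"dy": 0,"dz": -40,"claw": 65},
    {"ax": 0,"ay": 0,"az": 7,"dx": 0,"dy": 0,"dz": -20,"claw": 65},
    {"ax": 0,"ay": 0,"az": 8,"dx": 0,"dy": 0,"dz": 0,"claw": 65},
    {"ax": 0,"ay": 0,"az": 8,"dx": 0,"dy": 0,"dz": 0,"claw": 65},
    {"ax": 0,"ay": 0,"az": 7.9,"dx": 0,"dy": 0,"dz": 0,"claw": 65},
    {"ax": 0,"ay": 0,"az": 0,"dx": 0,"dy": 0,"dz": 0,"claw": 65},
  ],
)

```text
time_s: 26.65
tcp_pos: [0.5282, 0.2431, 0.1611]
ee_rot: [[-0.137, -0.991, 0.001], [-0.991, 0.137, 0.001], [-0.001, -0.001, -1.0]]
wrist_force: [1.0, 0.3, 0.0]
gripper_width: 0.747
gripper_force: 0.0
```

```bash
python3 go.py 433 -239.7 44 172.1
```

```text
az -0.0 dxyz [491.3, 27.9, 117.1] pos [528.2 243.1 161.1] tilt [ 8.e-01  6.e-01 -1.e+03] t 26.6 F [1.  0.3 0. ]
```

Emit:
play_rows(
  steps=[
    {"ax": 0,"ay": 0,"az": 0,"dx": 40,"dy": 2.5,"dz": 0,"claw": 65},
    {"ax": 0,"ay": 0,"az": 0,"dx": 40,"dy": 2.5,"dz": 0,"claw": 65},
    {"ax": 0,"ay": 0,"az": 0,"dx": 40,"dy": 2.5,"dz": 0,"claw": 65},
    {"ax": 0,"ay": 0,"az": 0,"dx": 40,"dy": 2.5,"dz": 0,"claw": 65},
    {"ax": 0,"ay": 0,"az": 0,"dx": 40,"dy": 2.5,"dz": 0,"claw": 65},
    {"ax": 0,"ay": 0,"az": 0,"dx": 40,"dy": 2.5,"dz": 0,"claw": 65},
    {"ax": 0,"ay": 0,"az": 0,"dx": 40,"dy": 2.5,"dz": 0,"claw": 65},
    {"ax": 0,"ay": 0,"az": 0,"dx": 40,"dy": 2.5,"dz": 0,"claw": 65},
    {"ax": 0,"ay": 0,"az": 0,"dx": 40,"dy": 2.5,"dz": 0,"claw": 65},
    {"ax": 0,"ay": 0,"az": 0,"dx": 40,"dy": 2.5,"dz": 0,"claw": 65},
    {"ax": 0,"ay": 0,"az": 0,"dx": 40,"dy": 2.5,"dz": 0,"claw": 65},
    {"ax": 0,"ay": 0,"az": 0,"dx": 30,"dy": 0,"dz": 0,"claw": 65},
    {"ax": 0,"ay": 0,"az": 0,"dx": 15,"dy": 0,"dz": 0,"claw": 65},
    {"ax": 0,"ay": 0,"az": 0,"dx": 6,"dy": 0,"dz": 0,"claw": 65},
    {"ax": 0,"ay": 0,"az": 0,"dx": 0,"dy": 0,"dz": 0,"claw": 65},
    {"ax": 0,"ay": 0,"az": 0,"dx": 0,"dy": 0,"dz": 0,"claw": 65},
  ],
)

```text
time_s: 28.25
tcp_pos: [0.4333, -0.2389, 0.1604]
ee_rot: [[-0.136, -0.991, 0.0], [-0.991, 0.136, 0.0], [-0.0, -0.0, -1.0]]
wrist_force: [0.3, 0.5, 0.4]
gripper_width: 0.75
gripper_force: 0.0
```

```bash
python3 go.py 433 -239.7 44 172.1
python3 - <<'E'
from station import *
from h import *
c=capture("top");P=world(c)*1e3;z=P[...,2]
for n,x,y,h in(("large",498.6,314,100),("amber",468.9,383.9,88),("vial",528.2,244,51)):
    m=(np.hypot(P[...,0]-x,P[...,1]-y)<35)&(abs(z-h)<6)
    q=np.argwhere(m)[:,::-1].mean(0);print(n,m.sum(),np.median(P[m],0),cast(c,q,h/1e3)*1e3)
E
```

```text
az 0.07 dxyz [0.8, 0.2, 116.4] pos [ 433.3 -238.9  160.4] tilt [ 1.e-01  1.e-01 -1.e+03] t 28.2 F [0.3 0.5 0.4]
large 330 [499.48908135 313.27514173  99.68601521] [[499.65321338 312.98513811 100.        ]]
amber 218 [469.77546164 382.20393106  87.58737038] [[469.70030754 382.43405279  88.        ]]
vial 46 [529.78316306 244.04474902  50.41981543] [[529.1729183  243.49315609  51.        ]]
```

The vial is seated, with its top at 50.4 mm (expected 51). Small jar next.

Emit:
play_rows(
  steps=[
    {"ax": 0,"ay": 0,"az": 0,"dx": 0.8,"dy": 0.2,"dz": 20,"claw": 65},
    {"ax": 0,"ay": 0,"az": 0,"dx": 0,"dy": 0,"dz": 25,"claw": 65},
    {"ax": 0,"ay": 0,"az": 0,"dx": 0,"dy": 0,"dz": 25,"claw": 65},
    {"ax": 0,"ay": 0,"az": 0,"dx": 0,"dy": 0,"dz": 20,"claw": 65},
    {"ax": 0,"ay": 0,"az": 0,"dx": 0,"dy": 0,"dz": 14,"claw": 65},
    {"ax": 0,"ay": 0,"az": 0,"dx": 0,"dy": 0,"dz": 8,"claw": 65},
    {"ax": 0,"ay": 0,"az": 0,"dx": 0,"dy": 0,"dz": 4.4,"claw": 65},
    {"ax": 0,"ay": 0,"az": 0,"dx": 0,"dy": 0,"dz": 0,"claw": 65},
    {"ax": 0,"ay": 0,"az": 0,"dx": 0,"dy": 0,"dz": 0,"claw": 33},
    {"ax": 0,"ay": 0,"az": 0,"dx": 0,"dy": 0,"dz": 0,"claw": 33},
    {"ax": 0,"ay": 0,"az": 0,"dx": 0,"dy": 0,"dz": 0,"claw": 33},
    {"ax": 0,"ay": 0,"az": 0,"dx": 0,"dy": 0,"dz": 0,"claw": 33},
    {"ax": 0,"ay": 0,"az": 0,"dx": 0,"dy": 0,"dz": 0,"claw": 33},
    {"ax": 0,"ay": 0,"az": 0,"dx": 0,"dy": 0,"dz": 0,"claw": 33},
    {"ax": 0,"ay": 0,"az": 0,"dx": 0,"dy": 0,"dz": 0,"claw": 33},
  ],
)

```text
time_s: 29.8
tcp_pos: [0.4331, -0.2403, 0.0441]
ee_rot: [[-0.138, -0.99, 0.0], [-0.99, 0.138, -0.0], [0.0, -0.0, -1.0]]
wrist_force: [-0.0, 0.4, 3.0]
gripper_width: 0.423
gripper_force: 30.0
```

```bash
python3 go.py 557.9 174.1 40 172.1
```

```text
az -0.01 dxyz [-427.6, -66.7, 4.1] pos [ 433.1 -240.3   44.1] tilt [ 3.e-01 -2.e-01 -1.e+03] t 29.8 F [-0.   0.4  3. ]
```

Emit:
play_rows(
  steps=[
    {"ax": 0,"ay": 0,"az": 0,"dx": 0,"dy": 0,"dz": -10,"claw": 33},
    {"ax": 0,"ay": 0,"az": 0,"dx": 0,"dy": 0,"dz": -25,"claw": 33},
    {"ax": 0,"ay": 0,"az": 0,"dx": 0,"dy": 0,"dz": -35,"claw": 33},
    {"ax": 0,"ay": 0,"az": 0,"dx": 0,"dy": 0,"dz": -35,"claw": 33},
    {"ax": 0,"ay": 0,"az": 0,"dx": 0,"dy": 0,"dz": -15,"claw": 33},
    {"ax": 0,"ay": 0,"az": 0,"dx": -10,"dy": 0,"dz": 0,"claw": 33},
    {"ax": 0,"ay": 0,"az": 0,"dx": -20,"dy": 0,"dz": 0,"claw": 33},
    {"ax": 0,"ay": 0,"az": 0,"dx": -30,"dy": 0,"dz": 0,"claw": 33},
    {"ax": 0,"ay": 0,"az": 0,"dx": -36,"dy": 0,"dz": 0,"claw": 33},
    {"ax": 0,"ay": 0,"az": 0,"dx": -36,"dy": 0,"dz": 0,"claw": 33},
    {"ax": 0,"ay": 0,"az": 0,"dx": -36,"dy": 0,"dz": 0,"claw": 33},
    {"ax": 0,"ay": 0,"az": 0,"dx": -36,"dy": 0,"dz": 0,"claw": 33},
    {"ax": 0,"ay": 0,"az": 0,"dx": -36,"dy": 0,"dz": 0,"claw": 33},
    {"ax": 0,"ay": 0,"az": 0,"dx": -36,"dy": 0,"dz": 0,"claw": 33},
    {"ax": 0,"ay": 0,"az": 0,"dx": -36,"dy": 0,"dz": 0,"claw": 33},
    {"ax": 0,"ay": 0,"az": 0,"dx": -36,"dy": 0,"dz": 0,"claw": 33},
    {"ax": 0,"ay": 0,"az": 0,"dx": -36,"dy": 0,"dz": 0,"claw": 33},
    {"ax": 0,"ay": 0,"az": 0,"dx": -25,"dy": 0,"dz": 0,"claw": 33},
    {"ax": 0,"ay": 0,"az": 0,"dx": -12,"dy": 0,"dz": 0,"claw": 33},
    {"ax": 0,"ay": 0,"az": 0,"dx": -6,"dy": 0,"dz": 0,"claw": 33},
  ],
)

```text
time_s: 31.8
tcp_pos: [0.491, 0.1835, 0.1628]
ee_rot: [[-0.137, -0.991, -0.002], [-0.991, 0.137, -0.001], [0.001, 0.002, -1.0]]
wrist_force: [-0.2, -0.3, -0.4]
gripper_width: 0.431
gripper_force: 30.0
```

Emit:
play_rows(
  steps=[
    {"ax": 0,"ay": 0,"az": -5,"dx": 0,"dy": 0,"dz": 0,"claw": 33},
    {"ax": 0,"ay": 0,"az": -7,"dx": 0,"dy": 0,"dz": 0,"claw": 33},
    {"ax": 0,"ay": 0,"az": -7,"dx": 0,"dy": 0,"dz": 0,"claw": 33},
    {"ax": 0,"ay": 0,"az": -7,"dx": 0,"dy": 0,"dz": 0,"claw": 33},
    {"ax": 0,"ay": 0,"az": -4.9,"dx": 0,"dy": 0,"dz": 0,"claw": 33},
    {"ax": 0,"ay": 0,"az": 0,"dx": 0,"dy": 0,"dz": 0,"claw": 33},
    {"ax": 0,"ay": 0,"az": 0,"dx": 0,"dy": 0,"dz": 0,"claw": 33},
  ],
)

```text
time_s: 32.5
tcp_pos: [0.4914, 0.182, 0.1636]
ee_rot: [[0.388, -0.922, -0.001], [-0.922, -0.388, -0.0], [0.0, 0.001, -1.0]]
wrist_force: [-0.2, 0.1, -0.4]
gripper_width: 0.426
gripper_force: 30.0
```

```bash
python3 go.py 557.7 173.9 40 203;python3 - <<'E'
from station import *
from h import *
c=capture("side");cv2.imwrite("pics/s5.png",cv2.resize(c["frame"][90:190,130:290],(800,500)))
E
```

```text
az -0.18 dxyz [33.3, -57.9, 123.6] pos [491.4 182.  163.6] tilt [-8.e-01 -4.e-01 -1.e+03] t 32.5 F [-0.2  0.1 -0.4]
```

View pics/s5.png

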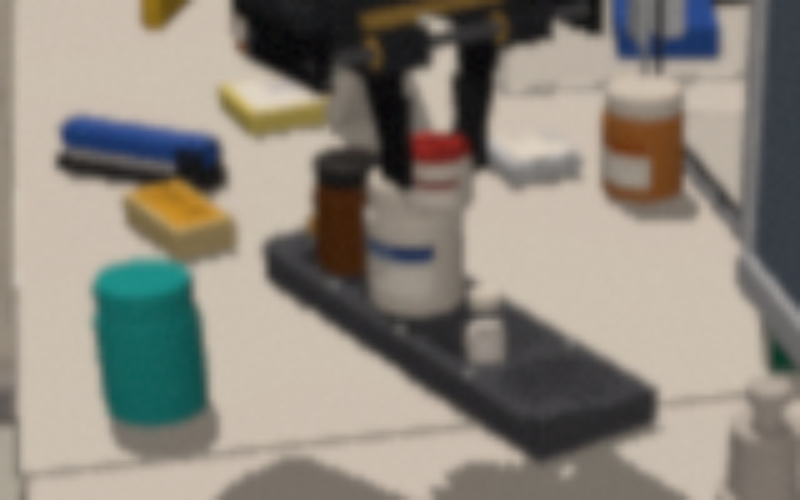

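The small jar hangs upright at (440,165). The vial stands in place 3 at (487,330), and place 4 is free. I'm moving across and partly down.

Emit:
play_rows(
  steps=[
    {"ax": 0,"ay": 0,"az": 0,"dx": 8,"dy": -14,"dz": 0,"claw": 33},
    {"ax": 0,"ay": 0,"az": 0,"dx": 12,"dy": -20,"dz": 0,"claw": 33},
    {"ax": 0,"ay": 0,"az": 0,"dx": 9,"dy": -16,"dz": 10,"claw": 33},
    {"ax": 0,"ay": 0,"az": 0,"dx": 4.3,"dy": -7.9,"dz": 20,"claw": 33},
    {"ax": 0,"ay": 0,"az": 0,"dx": 0,"dy": 0,"dz": 30,"claw": 33},
    {"ax": 0,"ay": 0,"az": 0,"dx": 0,"dy": 0,"dz": 25,"claw": 33},
    {"ax": 0,"ay": 0,"az": 0,"dx": 0,"dy": 0,"dz": 15,"claw": 33},
    {"ax": 0,"ay": 0,"az": 0,"dx": 0,"dy": 0,"dz": 7,"claw": 33},
    {"ax": 0,"ay": 0,"az": 0,"dx": 0,"dy": 0,"dz": 0,"claw": 33},
    {"ax": 0,"ay": 0,"az": 0,"dx": 0,"dy": 0,"dz": 0,"claw": 33},
  ],
)

```text
time_s: 33.55
tcp_pos: [0.5587, 0.175, 0.0576]
ee_rot: [[0.39, -0.921, 0.001], [-0.921, -0.39, 0.001], [0.0, -0.001, -1.0]]
wrist_force: [-0.6, 1.6, 0.8]
gripper_width: 0.428
gripper_force: 30.0
```

```bash
python3 go.py 557.7 173.9 40 203
```

```text
az -0.03 dxyz [0.6, 1.3, 17.6] pos [558.7 175.   57.6] tilt [ 1.3e+00  5.0e-01 -1.0e+03] t 33.5 F [-0.6  1.6  0.8]
```

Emit:
play_rows(
  steps=[
    {"ax": 0,"ay": 0,"az": 0,"dx": 0.5,"dy": 0.9,"dz": 4,"claw": 33},
    {"ax": 0,"ay": 0,"az": 0,"dx": 0,"dy": 0,"dz": 4,"claw": 33},
    {"ax": 0,"ay": 0,"az": 0,"dx": 0,"dy": 0,"dz": 4,"claw": 33},
    {"ax": 0,"ay": 0,"az": 0,"dx": 0,"dy": 0,"dz": 3,"claw": 33},
    {"ax": 0,"ay": 0,"az": 0,"dx": 0,"dy": 0,"dz": 1.6,"claw": 33},
    {"ax": 0,"ay": 0,"az": 0,"dx": 0,"dy": 0,"dz": 0,"claw": 33},
    {"ax": 0,"ay": 0,"az": 0,"dx": 0,"dy": 0,"dz": 0,"claw": 33},
  ],
)

```text
time_s: 34.25
tcp_pos: [0.5575, 0.174, 0.0402]
ee_rot: [[0.39, -0.921, 0.0], [-0.921, -0.39, 0.0], [-0.0, -0.0, -1.0]]
wrist_force: [-0.2, 1.3, -1.1]
gripper_width: 0.428
gripper_force: 30.0
```

```bash
python3 go.py 557.7 173.9 40 203
```

```text
az -0.02 dxyz [0.1, -0.2, 0.2] pos [557.5 174.   40.2] tilt [ 2.e-01  1.e-01 -1.e+03] t 34.2 F [-0.2  1.3 -1.1]
```

Emit:
play_rows(
  steps=[
    {"ax": 0,"ay": 0,"az": 0,"dx": 0,"dy": 0,"dz": 0,"claw": 75},
    {"ax": 0,"ay": 0,"az": 0,"dx": 0,"dy": 0,"dz": 0,"claw": 75},
    {"ax": 0,"ay": 0,"az": 0,"dx": 0,"dy": 0,"dz": 0,"claw": 75},
    {"ax": 0,"ay": 0,"az": 0,"dx": 0,"dy": 0,"dz": 0,"claw": 75},
    {"ax": 0,"ay": 0,"az": 0,"dx": 0,"dy": 0,"dz": 0,"claw": 75},
    {"ax": 0,"ay": 0,"az": 0,"dx": 0,"dy": 0,"dz": -10,"claw": 75},
    {"ax": 0,"ay": 0,"az": 0,"dx": 0,"dy": 0,"dz": -20,"claw": 75},
    {"ax": 0,"ay": 0,"az": 0,"dx": 0,"dy": 0,"dz": -30,"claw": 75},
    {"ax": 0,"ay": 0,"az": 0,"dx": 0,"dy": 0,"dz": -40,"claw": 75},
    {"ax": 0,"ay": 0,"az": 0,"dx": 0,"dy": 0,"dz": -40,"claw": 75},
    {"ax": 0,"ay": 0,"az": 0,"dx": 0,"dy": 0,"dz": -20,"claw": 75},
    {"ax": 0,"ay": 0,"az": 0,"dx": 0,"dy": 40,"dz": 0,"claw": 75},
    {"ax": 0,"ay": 0,"az": 0,"dx": 20,"dy": 40,"dz": 0,"claw": 75},
    {"ax": 0,"ay": 0,"az": 0,"dx": 40,"dy": 20,"dz": 0,"claw": 75},
    {"ax": 0,"ay": 0,"az": 0,"dx": 40,"dy": 20,"dz": 0,"claw": 75},
    {"ax": 0,"ay": 0,"az": 0,"dx": 40,"dy": 20,"dz": 0,"claw": 75},
    {"ax": 0,"ay": 0,"az": 0,"dx": 40,"dy": 20,"dz": 0,"claw": 75},
    {"ax": 0,"ay": 0,"az": 0,"dx": 0,"dy": 0,"dz": 0,"claw": 75},
    {"ax": 0,"ay": 0,"az": 0,"dx": 0,"dy": 0,"dz": 0,"claw": 75},
  ],
)

```text
time_s: 36.15
tcp_pos: [0.4803, -0.0553, 0.201]
ee_rot: [[0.388, -0.922, 0.001], [-0.922, -0.388, 0.0], [0.0, -0.001, -1.0]]
wrist_force: [0.0, 0.4, 0.3]
gripper_width: 0.861
gripper_force: 0.0
```

Run:
```python
from station import *
from h import *
c=capture("top");P=world(c)*1e3;z=P[...,2]
for n,x,y,h in(("large",498.6,314,100),("amber",468.9,383.9,88),("vial",528.2,244,51),("small",557.9,174.1,46)):
    m=(np.hypot(P[...,0]-x,P[...,1]-y)<35)&(abs(z-h)<6)
    q=np.argwhere(m)[:,::-1].mean(0);print(n,m.sum(),np.median(P[m],0).round(1),(cast(c,q,h/1e3)*1e3).round(1))
a=cv2.resize(c["frame"][165:255,100:240],(800,514));cv2.imwrite("pics/t6.png",a)
```

```text
large 330 [499.7 313.   99.5] [[499.9 312.6 100. ]]
amber 216 [469.9 382.5  87.6] [[469.8 382.6  88. ]]
vial 6 [538.1 245.8  51. ] [[537.4 244.7  51. ]]
small 86 [562.4 175.6  45. ] [[562.7 175.   46. ]]
```

View pics/t6.png

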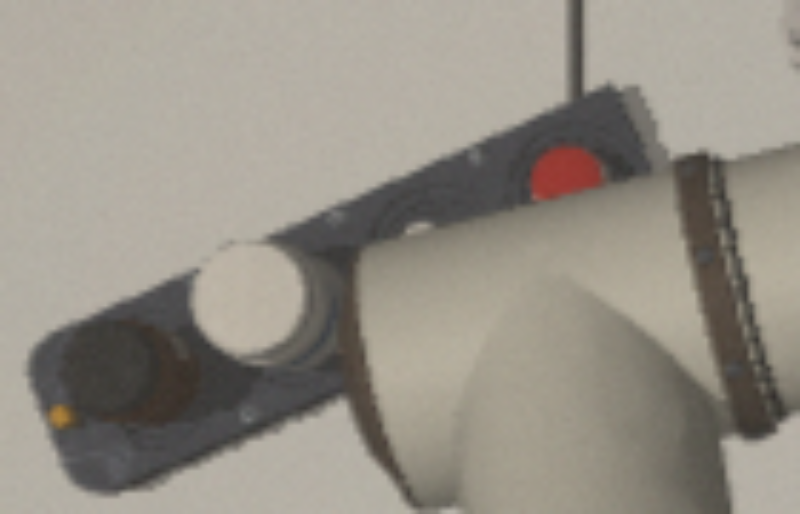

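The elbow hides the vial (420,228) and part of the small jar (567,175), so I'm moving the arm aside.

Emit:
play_rows(
  steps=[
    {"ax": 0,"ay": 0,"az": 0,"dx": 26,"dy": 20,"dz": 0,"claw": 75},
    {"ax": 0,"ay": 0,"az": 0,"dx": 26,"dy": 20,"dz": 0,"claw": 75},
    {"ax": 0,"ay": 0,"az": 0,"dx": 26,"dy": 20,"dz": 0,"claw": 75},
    {"ax": 0,"ay": 0,"az": 0,"dx": 26,"dy": 20,"dz": 0,"claw": 75},
    {"ax": 0,"ay": 0,"az": 0,"dx": 26,"dy": 20,"dz": 0,"claw": 75},
    {"ax": 0,"ay": 0,"az": 0,"dx": 0,"dy": 0,"dz": 0,"claw": 75},
    {"ax": 0,"ay": 0,"az": 0,"dx": 0,"dy": 0,"dz": 0,"claw": 75},
  ],
)

```text
time_s: 36.9
tcp_pos: [0.4395, -0.2124, 0.2004]
ee_rot: [[0.391, -0.92, 0.0], [-0.92, -0.391, 0.0], [-0.0, -0.0, -1.0]]
wrist_force: [0.4, -0.6, -0.4]
gripper_width: 0.861
gripper_force: 0.0
```

Run:
```python
from station import *
from h import *
c=capture("top");P=world(c)*1e3;z=P[...,2]
for n,x,y,h in(("large",498.6,314,100),("amber",468.9,383.9,88),("vial",528.2,244,51),("small",557.9,174.1,46)):
    m=(np.hypot(P[...,0]-x,P[...,1]-y)<35)&(abs(z-h)<6)
    q=np.argwhere(m)[:,::-1].mean(0);print(n,m.sum(),np.median(P[m],0).round(1),(cast(c,q,h/1e3)*1e3).round(1))
a=cv2.resize(c["frame"][165:255,100:240],(800,514));cv2.imwrite("pics/t7.png",a)
```

```text
large 337 [499.4 313.1  99.5] [[499.6 312.7 100. ]]
amber 218 [469.8 382.1  87.7] [[469.8 382.5  88. ]]
vial 47 [529.8 244.1  49.8] [[529.1 243.4  51. ]]
small 121 [559.2 173.2  45.5] [[558.3 173.9  46. ]]
```

View pics/t7.png

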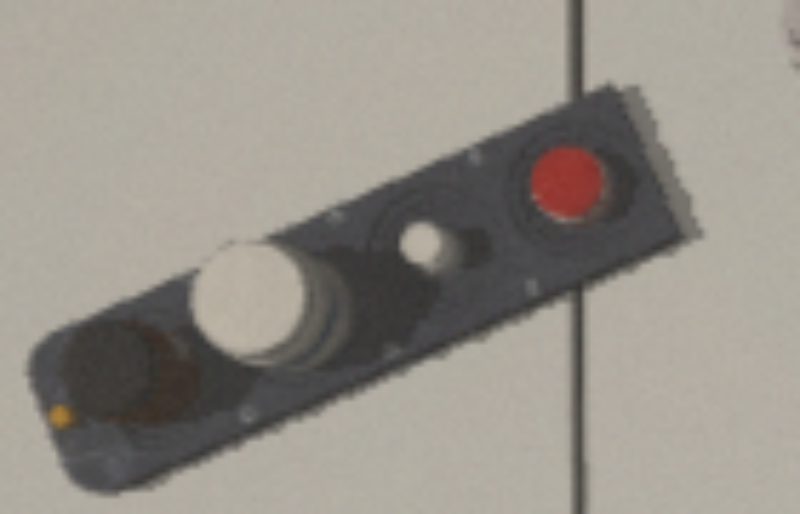

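All four vessels stand in order from the pin: amber (115,370), large (250,300), vial (425,243) and small (567,183). Their heights match and each is within about 1.7 mm of centre, so I'm handing in.

```bash
python3 -c "
from station import *
print(finish_job())"
```

```text
the job is handed in; nothing more can be done
None
```

The job is handed in: the amber jar, large jar, vial and small jar stand upright in tray places 1 to 4 from the brass pin, matching the rack order, each seated on its step within about 1.7 mm of centre by the last camera check; the robot clock read about 37 s of the 131 s allowed.

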